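# Tighten the model glue press with a tommy bar

## Task

The wooden facade is freshly glued: take the steel bar from its rest and, using only the bar, screw the press's collar down (clockwise from above), moving the bar to the next hole whenever the posts stop it, until the plate clamps the facade firmly. Stop once the turning clearly stiffens, at about one and a half times its free-running torque, and never force it; then lay the bar back in its rest and leave everything else alone.

Things in the scene. Friction and masses are not known exactly. Their poses are not given: they have to be found in the camera images.
- press: Fixed hand press, grey base 190 (x) x 200 (y) x 12 mm; origin at the centre of its underside, z up, -x side towards the robot. On its axis stands a 24 mm threaded stud, 126 mm high. Four 12 mm posts, 115 mm tall, 72 mm from the axis at 54, 126, 234, 306 degrees from +x, stop the bar: in the front opening it swings only about 44 degrees either side of the press's -x direction.
- plate: Aluminium pressing plate 118 x 136 x 10 mm that slides down the posts; origin at the centre of its underside, at first 36 to 38 mm above the desk. A 48 mm boss, 12 mm high, stands on it under the collar. It sinks 24 mm per turn of the collar (4 mm per 60 degrees).
- collar: Dark steel ring nut, 76 mm across, 30 mm high, on the plate's boss; origin on the axis at the holes' mid height (37 mm above the plate's underside), z up; turns and sinks with the plate; clockwise from above lowers. Six square holes, 14.5 mm, slightly flared, run radially into its rim at 34, 94, 154, 214, 274, 334 degrees from its own +x, ending 16 mm from the axis (22 mm deep).
- collar_top (a point): Centre of the collar's top face, 15 mm above its origin. Turning takes 0.45 N m while free (0.37 when the hand pauses); once the plate meets the facade it climbs by some 0.013 N m per degree. Firm is 0.55 to 0.80 N m (0.46 to 0.65 paused; plate pressing with 25 to 92 N); past 0.89 N m (115 N) the facade is crushed. The collar stays where left. Keep the bar's force on it under 60 N.
- panel_mid (a point): Centre of the glued wooden facade panel (70 x 180 x 6 mm, open lattice, long along the press's y) lying under the plate on a rubber pad; its height differs from start to start, so the plate meets it after about 65 to 120 degrees of turning.
- bar_rest: Wooden rest, base 160 (x) x 60 (y) x 8 mm, fixed; origin at the centre of its underside. Two upright V notches, 12 mm thick, 30 mm wide at the mouth, at x = +55 and -55 mm hold the bar along the rest's x with its axis 45 mm above the desk; the notches' tops are at 56 mm.
- bar_mid (a point): Where to grip the bar: middle of the round steel bar, on its axis. Bar 12 mm thick, about 178 mm long, 150 g; x points along it to the tapered tip.
- bar_tip (a point): End of the bar's tapered tip, 85 mm from bar_mid along its x; tapers from 12 to 5 mm over the last 15 mm. A 19 mm ball is at the other end, 84 mm from bar_mid.
- kit_box: closed cardboard box 150 x 55 x 45 mm, fixed, bystander; origin under its centre. It and the bar's rest trade places between starts.
- glue: white bottle, 36 mm across, 100 mm tall, bystander; origin at the centre of its underside.
- paint_jar: small jar, 44 mm across, 45 mm tall, bystander; origin at the centre of its underside.
- sanding_block: cork block 100 x 50 x 30 mm, bystander; origin at the centre of its underside.
- phone: black phone lying flat, 150 x 72 x 9 mm, bystander; origin at the centre of its underside.
- screwdriver: screwdriver lying on the desk, about 200 mm long, bystander; origin near its middle.

How it is judged:
On the way, in this order (a step that is already met when the one before it is completed fails the run):
1. the bar's tip is in one of the collar's holes (distance between bar_tip and collar below 0.03 m and z of bar_tip in the frame of collar between -0.009 and 0.009 m), for 0.1 s.
2. with the bar in a hole the collar is screwed down by 2 mm (all of step 1 and distance of plate from where it was at the start of the episode above 0.002 m), for 0.1 s.
3. the bar is drawn out of the collar (distance between bar_tip and collar above 0.04 m), for 0.05 s.
4. the bar is in a hole again and the plate presses the facade with at least 25 N (all of step 1 and contact force between plate and panel above 25 N), for 0.1 s.
At the end, for the whole second after the job is handed in: The plate presses the facade with 22 to 100 N and the collar is still; the bar lies in both notches of its rest (its middle within 20 mm of the rest's middle along it, 6 mm across, 40 to 49 mm high, within 0.08 rad of the rest's length, either way round) (contact force between plate and panel between 22 and 100 N and x of bar_mid in the frame of bar_rest between -0.02 and 0.02 m and y of bar_mid in the frame of bar_rest between -0.006 and 0.006 m and z of bar_mid in the frame of bar_rest between 0.04 and 0.049 m and angle between the x axis of bar_mid and the x axis of bar_rest, either way round below 0.08 rad and linear speed of collar below 0.005 m/s); the robot touches nothing.
It fails at once if the facade is crushed: the plate presses it with more than 115 N (contact force between plate and panel above 115 N).
It fails at once if the bar is forced against the collar with more than 60 N (contact force between bar and collar above 60 N).
It fails at once if the collar is touched with the gripper instead of the bar (contact force between the fingers and collar above 1 N).
It fails at once if a bystander is moved by more than 15 mm (distance of any of glue, paint_jar, sanding_block, phone, screwdriver from where it was at the start of the episode above 0.015 m).
It also fails if it takes over 72 s, if anything falls off the work surface, if the arm or the gripper's body presses on something with over 40 N, if the wrist force passes 120 N, or if a joint passes its speed limit or range.

## Robot

A 6-joint arm with a two-finger parallel gripper is mounted at the origin on the work surface. World frame = base frame: x ahead of the robot, y to its left, z up, the work surface at z = 0. Lengths are in m, angles in rad, forces in N, time in s.
With the tool pointing down it reaches from about 0.375 to 0.9 m from the base axis. Payload 3.1 kg.
Tool frame: the origin (TCP) lies between the finger pads; the fingertips stand 19 mm ahead of it and the grasp point (between the pads) is the TCP; z points along the fingers, y is the direction in which the jaws open and shut (so a half turn about z gives the same grasp; the last joint's range is limited). The gripper opens to 87 mm and grips with 3 to 60 N. Pads are 19 mm wide; open, the fingers measure 117 mm over their backs; the gripper's body (75 mm by 190 mm) begins 51 mm behind the grasp point.
Start: joints at [1.159, 0.527, 1.433, -0, 1.181, -0.178], TCP at [0.145, 0.608, 0.242] pointing down, gripper open.
Joint ranges: [-3.08, 3.08], [-0.75, 2.2], [0.22, 2.44], [-1.43, 4.57], [0, 2.65], [-2.85, 2.85]. Speed limits (rad/s): [2.79, 2.79, 3.14, 3.14, 3.14, 3.14].

## Interface

Orientations are given as a unit quaternion [x, y, z, w].
In Python, from rig import robot gives the robot as it stands.
- The arm moves only by the tool apply_moves, never from a script. Its argument "series" is a list of rows, each a list of 7 numbers: the shift along the tool's x, y, z in cm, then the turn, a rotation vector about the tool's x, y, z in degrees, then the opening, from 0 (shut) to 1 (fully open). In form: [[dx, dy, dz, rx, ry, rz, grip], ...]. A call has 1 to 5 rows; each row is the pose to reach, as a shift and turn from the pose commanded when the call began, along the tool's axes at that moment; what a row does not reach only later rows make up. A row lasts 1/12 s, in which the tool goes at most 41.7 mm and 7.16 degrees, less where a joint would pass 70% of its speed; a pose out of reach is approached as far as the arm can. A call with a gripper value outside its range is refused whole. The fingers move at their own pace and stop on an object; "newtons" is the grip in N (left out, the last holds). Time passes only in rows, so rows that repeat a pose let the fingers close. It gives the time, the measured TCP pose, the force and the opening at its end, in the units of the state.
- robot.get_obs(): the state, without advancing time (a new reading comes with each control period).
- robot.camera(name): name is "scene" or "side" or "wrist"; returns the picture (384x512x3 uint8, red, green, blue); there is no depth.
- robot.camera_params(name): a dict with "mtx" (3x3 intrinsics, pixels), "origin" and "rotation" of the camera in the world. Camera axes: x right, y down, z forward; pixel columns grow to the right and rows downward; lengths in m; the calibration is good to about 2 mm. The wrist camera is an equidistant fisheye: a pixel r from the principal point sees the ray r / f radians off the axis. A picture is of the moment at which its call begins: read the wrist's pose just before it. camera_params takes no time and is no camera call; for the wrist camera it gives the pose at the moment of the call.
- robot.hand_in(): hands the job in, once; it reports no verdict.
The state is a dict: "time": time; "q": joint angles; "joint_velocities": joint speeds; "joint_torque": joint torques, N m; "position": TCP position; "tool_rot": TCP orientation; "ft_force": force on the tool from outside, world axes, zero at the start; "moment": the same for the moment, N m; "grip_width": finger opening in m.
Only numpy, scipy, OpenCV 4.12 (cv2) and the standard library are available. Lean on these libraries where they do the work, as an engineer would, in place of code of your own. Each camera call takes 0.05 s, during which the arm holds its last target. There are 200 camera calls.

## Working session

There is one attempt and no reset: what is moved stays moved. The work goes in short steps, Python scripts to look and compute and a tool call to move; the robot and the scene stay as the last step left them, time stands still between calls to the robot, and variables do not carry over. Pictures are saved under pics/ and viewed, about 8 in all and at most 12, crops included, and the job is handed in when it is done.

Besides the shell and the picture viewer there is one more tool, called after ">>>" as name(argument=value, ...), one argument or row to a line, values as JSON. apply_moves: Moves the arm, as the interface text tells. Its arguments: {"type":"object","properties":{"series":{"type":"array"},"newtons":{"type":"number"}},"required":["series"]}

```bash
mkdir -p pics; ls
python3 - <<'E'
from rig import robot
import cv2,numpy as np
o=robot.get_obs();print(o)
for n in ("scene","side","wrist"):
    p=robot.camera_params(n);print(n,p)
    cv2.imwrite(f"pics/{n}0.png",robot.camera(n)[:,:,::-1])
E
```

```text
pics
{'time': 0.0, 'q': array([ 1.15849508e+00,  5.28495786e-01,  1.43388851e+00, -5.29666564e-05,
        1.18136984e+00, -1.78513331e-01]), 'joint_velocities': array([ 0.00048655, -0.00064193,  0.00146972, -0.00018403,  0.00165583,
       -0.00025011]), 'joint_torque': array([ 9.29249436e-04, -4.40049040e+01, -1.76594031e+01,  6.31389976e-02,
        5.81786467e-02, -1.94205504e-04]), 'position': array([0.1445057 , 0.60736417, 0.24055777]), 'tool_rot': array([ 1.16617851e-01,  9.93176272e-01, -1.04105681e-03, -2.91206830e-04]), 'ft_force': array([0.49786129, 0.18429305, 0.74396785]), 'moment': array([ 0.03903862, -0.02103964,  0.01160779]), 'grip_width': 0.08671737372493163}
scene {'mtx': array([[439.20797271,   0.        , 261.26116801],
       [  0.        , 439.20797271, 185.22957991],
       [  0.        ,   0.        ,   1.        ]]), 'origin': array([1.29451894, 0.7755191 , 0.9619478 ]), 'rotation': array([ 0.33187522,  0.83858933, -0.40369671, -0.1538042 ])}
side {'mtx': array([[483.94194942,   0.        , 250.69801486],
       [  0.        , 483.94194942, 198.0489347 ],
       [  0.        ,   0.        ,   1.        ]]), 'origin': array([-0.00888144, -0.79765151,  0.90736475]), 'rotation': array([ 0.86133007, -0.28429963,  0.13525785, -0.39873494])}
wrist {'mtx': array([[297.31863964,   0.        , 250.30361384],
       [  0.        , 297.31863964, 199.99887766],
       [  0.        ,   0.        ,   1.        ]]), 'origin': array([0.07076877, 0.62523898, 0.38319177]), 'rotation': array([0.77675245, 0.61414278, 0.08549252, 0.11034174])}
```

Run:
```python
import cv2,numpy as np
a=[cv2.imread(f"pics/{n}0.png") for n in ("scene","side","wrist")]
for n,i in zip("abc",a): pass
cv2.imwrite("pics/scene0b.png",cv2.resize(a[0],(800,600),interpolation=cv2.INTER_CUBIC))
cv2.imwrite("pics/side0b.png",cv2.resize(a[1],(800,600),interpolation=cv2.INTER_CUBIC))
```

```text
(no output)
```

View pics/scene0b.png

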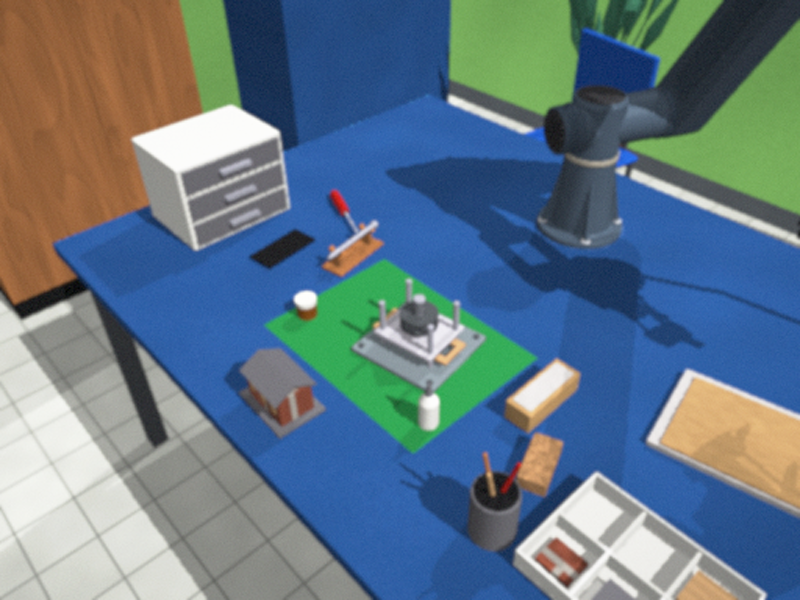

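View pics/side0b.png

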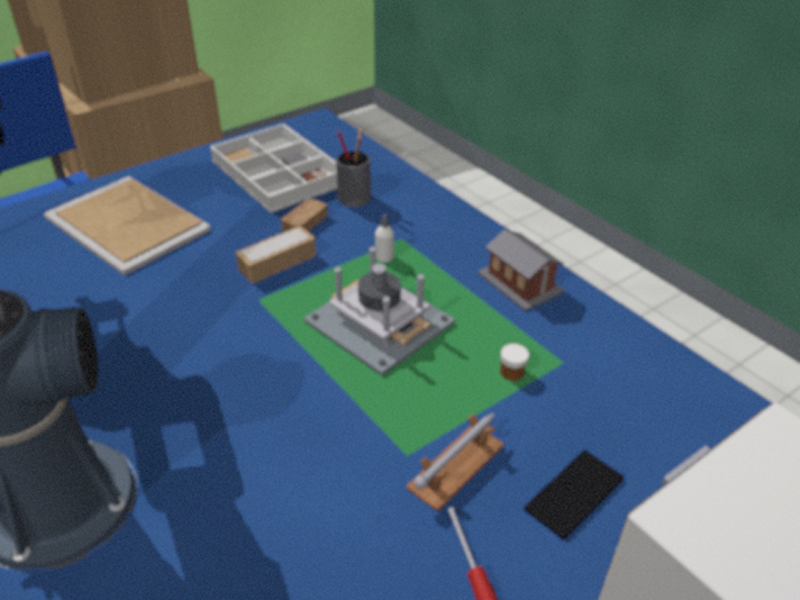

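```bash
cat > h.py <<'E'
import numpy as np,cv2
from scipy.spatial.transform import Rotation as R
from rig import robot
def ray(p,uv,fish=False):
    K=p["mtx"];uv=np.atleast_2d(uv).astype(float)
    x=(uv-[K[0,2],K[1,2]])/K[0,0]
    if fish:
        r=np.linalg.norm(x,axis=1,keepdims=True);d=np.hstack([x/np.maximum(r,1e-9)*np.sin(r),np.cos(r)])
    else: d=np.hstack([x,np.ones((len(x),1))])
    return R.from_quat(p["rotation"]).apply(d)
def onz(p,uv,z,fish=False):
    d=ray(p,uv,fish);o=p["origin"];return o+d*((z-o[2])/d[:,2])[:,None]
def proj(p,X,fish=False):
    c=R.from_quat(p["rotation"]).inv().apply(np.atleast_2d(X)-p["origin"]);K=p["mtx"]
    if fish:
        rr=np.linalg.norm(c[:,:2],axis=1);th=np.arctan2(rr,c[:,2]);x=c[:,:2]/rr[:,None]*th[:,None]
    else: x=c[:,:2]/c[:,2:]
    return x*K[0,0]+[K[0,2],K[1,2]]
def tri(p1,u1,p2,u2):
    d=[ray(p1,u1)[0],ray(p2,u2)[0]];d=[v/np.linalg.norm(v) for v in d]
    A=sum(np.eye(3)-np.outer(v,v) for v in d);b=sum((np.eye(3)-np.outer(v,v))@p["origin"] for v,p in zip(d,(p1,p2)))
    return np.linalg.solve(A,b)
E
python3 - <<'E'
from h import *
np.set_printoptions(precision=4,suppress=True)
a=robot.camera_params("scene");b=robot.camera_params("side");k=1/1.5625
T=lambda s,t:tri(a,np.array(s)*k,b,np.array(t)*k)
for n,s,t in [("stud",(419,299),(379,270)),("ptA",(409,283),(338,270)),("ptB",(457,303),(373,250)),("ptC",(382,304),(386,299)),("ptD",(431,328),(421,278)),
 ("tip",(376,225),(492,417)),("ball",(333,257),(418,481)),("ballswap",(333,257),(492,417)),("swap2",(376,225),(418,481)),("glue",(430,388),(386,216)),("jar",(306,298),(514,353))]:
    print(n,T(s,t))
print("base side",onz(b,np.array([(306,318),(384,372),(453,321)])*k,.012))
print("base scene",onz(a,np.array([(354,347),(430,388),(484,338)])*k,.012))
E
```

```text
stud [0.5952 0.0411 0.1225]
ptA [0.5546 0.0301 0.1419]
ptB [0.5899 0.0981 0.1392]
ptC [ 0.606  -0.0127  0.0868]
ptD [0.6408 0.055  0.0817]
tip [ 0.4988 -0.2764  0.1002]
ball [ 0.4843 -0.299  -0.011 ]
ballswap [ 0.5725 -0.2725  0.0457]
swap2 [ 0.4131 -0.3012  0.0453]
glue [0.7262 0.2026 0.0967]
jar [ 0.7011 -0.1925  0.0457]
base side [[ 0.4896  0.121   0.012 ]
 [ 0.5217 -0.0737  0.012 ]
 [ 0.6987 -0.0427  0.012 ]]
base scene [[ 0.7012 -0.0362  0.012 ]
 [ 0.6684  0.148   0.012 ]
 [ 0.4932  0.125   0.012 ]]
```

>>> apply_moves(
  series=[
    [-17,-11.8,-1,0,0,0,1],
    [-17,-11.8,-1,0,0,0,1],
    [-17,-11.8,-1,0,0,0,1],
    [-17,-11.8,-1,0,0,0,1],
    [-17,-11.8,-1,0,0,0,1],
  ],
)

```text
time: 0.57
position: [0.2835, 0.4521, 0.2514]
tool_rot: [0.116, 0.993, -0.0, -0.0]
ft_force: [0.6, 0.2, -0.4]
grip_width: 0.087
```

>>> apply_moves(
  series=[
    [-17,-11.8,-1,0,0,0,1],
    [-17,-11.8,-1,0,0,0,1],
    [-17,-11.8,-1,0,0,0,1],
    [-17,-11.8,-1,0,0,0,1],
    [-17,-11.8,-1,0,0,0,1],
  ],
)

```text
time: 0.98
position: [0.4218, 0.2978, 0.2616]
tool_rot: [0.117, 0.993, -0.0, -0.0]
ft_force: [0.9, 0.1, 0.7]
grip_width: 0.0871
```

>>> apply_moves(
  series=[
    [-5,-14.3,0,0,0,0,1],
    [-5,-14.3,0,0,0,0,1],
    [-5,-14.3,0,0,0,0,1],
    [-5,-14.3,0,0,0,0,1],
    [-5,-14.3,0,0,0,0,1],
  ],
)

```text
time: 1.4
position: [0.4368, 0.1447, 0.2614]
tool_rot: [0.119, 0.993, -0.001, -0.0]
ft_force: [0.9, -0.8, 0.0]
grip_width: 0.0869
```

>>> apply_moves(
  series=[
    [-5,-14.3,0,0,0,-6,1],
    [-5,-14.3,0,0,0,-12,1],
    [-5,-14.3,0,0,0,-18,1],
    [-5,-14.3,0,0,0,-23.4,1],
    [-5,-14.3,0,0,0,-23.4,1],
  ],
)

```text
time: 1.82
position: [0.4537, -0.0064, 0.2618]
tool_rot: [-0.087, 0.996, -0.002, 0.001]
ft_force: [0.7, -0.3, 0.1]
grip_width: 0.0867
```

Run:
```python
from h import *
import json
p=robot.camera_params("wrist");im=robot.camera("wrist")[:,:,::-1]
print(p, robot.get_obs()["position"])
json.dump({k:np.array(v).tolist() for k,v in p.items()},open("w1.json","w"))
cv2.imwrite("pics/w1.png",im)
cv2.imwrite("pics/w1b.png",cv2.resize(im,(800,600),interpolation=cv2.INTER_CUBIC))
for n,X in [("press",[.5945,.04,.126]),("mid",[.493,-.287,.045])]: print(n,proj(p,X,True)*1.5625)
```

```text
{'mtx': array([[297.31863964,   0.        , 250.30361384],
       [  0.        , 297.31863964, 199.99887766],
       [  0.        ,   0.        ,   1.        ]]), 'origin': array([ 0.37853182, -0.01909162,  0.40413861]), 'rotation': array([0.6362411 , 0.7585849 , 0.10633722, 0.09186191])} [ 0.45284646 -0.00429008  0.26159112]
press [[420.29246889 495.25382232]]
mid [[ 85.67739978 272.87965826]]
```

View pics/w1b.png

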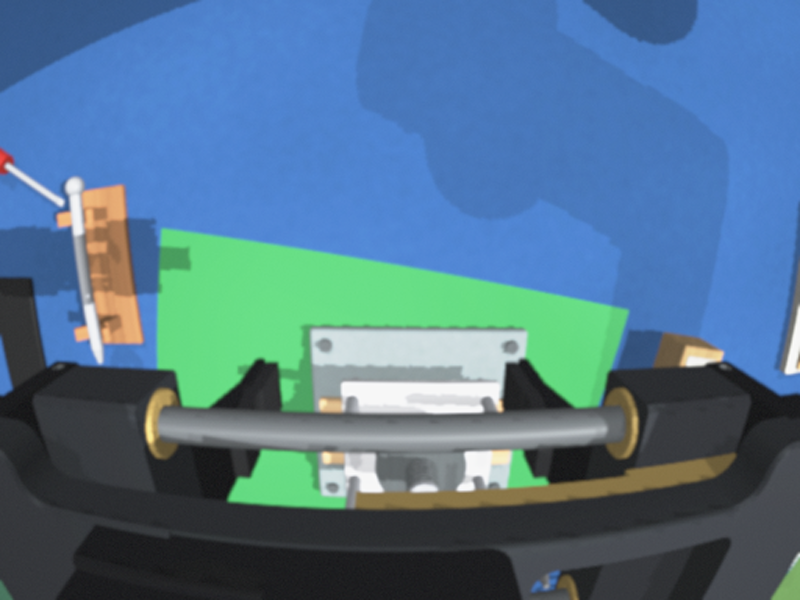

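Run:
```python
from h import *
import json
np.set_printoptions(precision=4,suppress=True)
p={k:np.array(v) for k,v in json.load(open("w1.json")).items()};k=1/1.5625
q=onz(p,np.array([(75,186),(99,362)])*k,.045,True);d=q[1]-q[0];print(q,np.linalg.norm(d),np.degrees(np.arctan2(d[1],d[0])), (q[0]+q[1])/2)
q=onz(p,np.array([(312,327),(527,329)])*k,.012,True);d=q[1]-q[0];print(q,np.linalg.norm(d),np.degrees(np.arctan2(d[1],d[0]))-90)
c=[]
for n,X in (("side",[.594,.04,.085]),("scene",[.594,.04,.085])):
    im=cv2.imread(f"pics/{n}0.png");u=proj(robot.camera_params(n),X)[0].astype(int)
    g=im[u[1]-24:u[1]+24,u[0]-25:u[0]+25].astype(float)
    g=255*np.clip(g/160,0,1)**.6
    c.append(cv2.resize(g.astype(np.uint8),(400,384),interpolation=cv2.INTER_CUBIC))
cv2.imwrite("pics/col.png",np.hstack(c))
```

```text
[[ 0.4139 -0.3045  0.045 ]
 [ 0.5803 -0.2737  0.045 ]] 0.1692293166409899 10.516176146788167 [ 0.4971 -0.2891  0.045 ]
[[ 0.5164 -0.0684  0.012 ]
 [ 0.4844  0.124   0.012 ]] 0.1950974723073449 9.42504350590707
```

View pics/col.png

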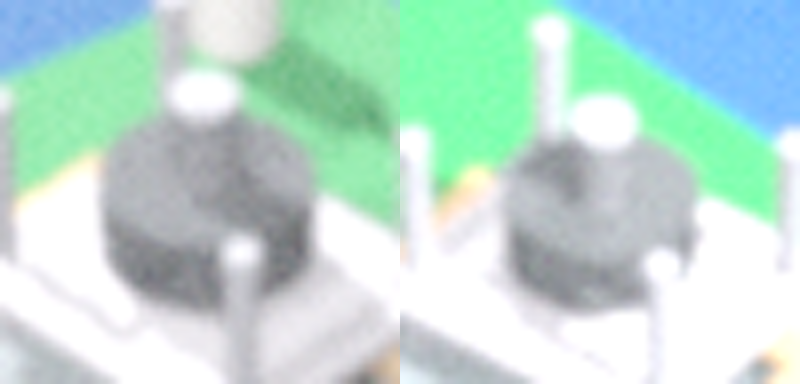

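>>> apply_moves(
  series=[
    [-3.2,-20.5,4,0,0,0,1],
    [-3.2,-20.5,4,0,0,0,1],
    [-3.2,-20.5,4,0,0,0,1],
    [-3.2,-20.5,4,0,0,0,1],
    [-3.2,-20.5,4,0,0,0,1],
  ],
)

```text
time: 2.28
position: [0.5188, -0.1949, 0.2216]
tool_rot: [-0.087, 0.996, 0.001, -0.0]
ft_force: [1.1, -0.1, 0.4]
grip_width: 0.0868
```

>>> apply_moves(
  series=[
    [0,0,0,0,0,0,1],
    [0,0,0,0,0,0,1],
  ],
)

```text
time: 2.45
position: [0.5187, -0.1954, 0.221]
tool_rot: [-0.086, 0.996, 0.001, -0.0]
ft_force: [0.1, -0.2, 0.0]
grip_width: 0.0871
```

Run:
```python
from h import *
import json
np.set_printoptions(precision=4,suppress=True)
p=robot.camera_params("wrist")
ims=[robot.camera("wrist")[:,:,::-1].astype(float) for _ in range(4)];im=np.mean(ims,0)
cv2.imwrite("pics/w2.png",im)
json.dump({k:np.array(v).tolist() for k,v in p.items()},open("w2.json","w"))
u=proj(p,[.595,.042,.08],True)[0];print(u,robot.get_obs()["position"])
x0,y0=int(min(u[0]-40,512-80)),int(u[1]-40);print(x0,y0)
g=255*np.clip(im[y0:y0+80,x0:x0+80]/170,0,1)**.6
g=cv2.resize(g.astype(np.uint8),(480,480),interpolation=cv2.INTER_CUBIC)
f=cv2.resize(im.astype(np.uint8),(320,240))
cv2.imwrite("pics/w2b.png",np.hstack([g,np.vstack([f,np.zeros((240,320,3),np.uint8)])]))
```

```text
[423.0888 283.0058] [ 0.5177 -0.1929  0.2222]
383 243[ WARN:0@11.116] global loadsave.cpp:1063 imwrite_ Unsupported depth image for selected encoder is fallbacked to CV_8U.
```

View pics/w2b.png

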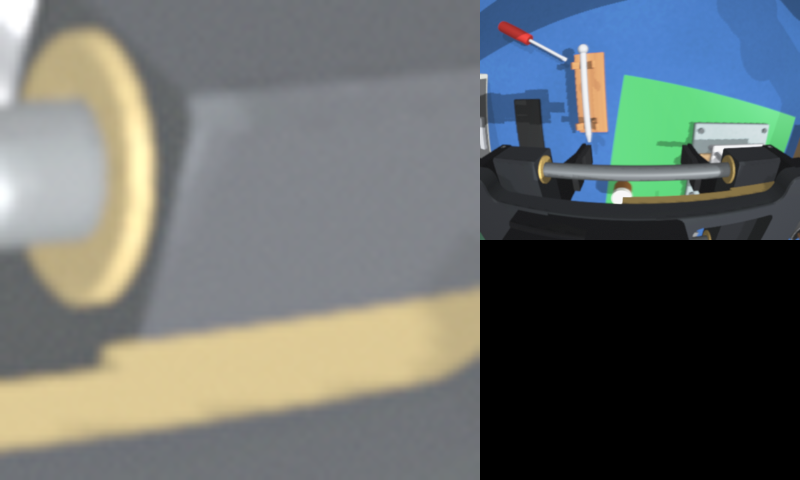

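>>> apply_moves(
  series=[
    [-19.1,-1,0,0,0,0,1],
    [-19.1,-1,0,0,0,0,1],
    [-19.1,-1,0,0,0,0,1],
    [-19.1,-1,0,0,0,0,1],
    [-19.1,-1,0,0,0,0,1],
  ],
)

```text
time: 3.07
position: [0.7116, -0.1688, 0.2229]
tool_rot: [-0.089, 0.996, -0.0, 0.002]
ft_force: [1.5, 0.6, 0.5]
grip_width: 0.0871
```

>>> apply_moves(
  series=[
    [-19.1,-1,0,0,0,0,1],
    [-19.1,-1,0,0,0,0,1],
  ],
)

```text
time: 3.23
position: [0.7914, -0.1589, 0.2229]
tool_rot: [-0.088, 0.996, 0.0, -0.0]
ft_force: [1.5, -0.9, -0.6]
grip_width: 0.0873
```

Run:
```python
from h import *
import json
np.set_printoptions(precision=4,suppress=True)
p=robot.camera_params("wrist")
ims=[robot.camera("wrist")[:,:,::-1].astype(float) for _ in range(4)];im=np.mean(ims,0)
cv2.imwrite("pics/w3.png",im.astype(np.uint8))
json.dump({k:np.array(v).tolist() for k,v in p.items()},open("w3.json","w"))
u=proj(p,[.595,.042,.08],True)[0];print(u,robot.get_obs()["position"])
x0,y0=int(min(u[0]-50,512-100)),int(u[1]-50);print(x0,y0)
g=255*np.clip(im[y0:y0+100,x0:x0+100]/200,0,1)**.6
g=cv2.resize(g.astype(np.uint8),(600,600),interpolation=cv2.INTER_CUBIC)
cv2.imwrite("pics/w3b.png",g)
```

```text
[456.988   59.7795] [ 0.7906 -0.1591  0.2207]
406 9
```

View pics/w3b.png

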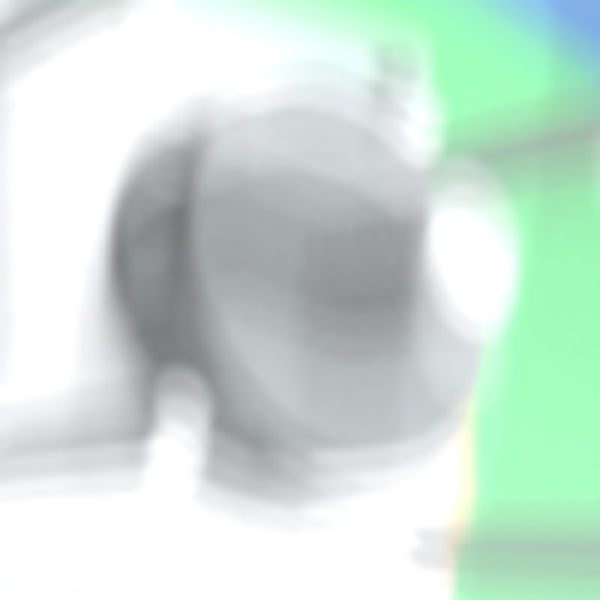

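```bash
cat > unwrap.py <<'E'
from h import *
import json,sys
def unwrap(im,p,c,z0,fish=True,ph=np.arange(180,420,1.),r=.038):
    zs=np.linspace(z0+.015,z0-.015,31);P,Z=np.meshgrid(np.radians(ph),zs)
    X=np.stack([c[0]+r*np.cos(P),c[1]+r*np.sin(P),Z],-1).reshape(-1,3)
    uv=proj(p,X,fish).astype(np.float32).reshape(31,len(ph),2)
    n=np.stack([np.cos(P),np.sin(P),0*P],-1).reshape(-1,3);vis=((p["origin"]-X)*n).sum(1).reshape(P.shape)>0
    g=cv2.remap(im.astype(np.float32),uv[...,0],uv[...,1],cv2.INTER_LINEAR).mean(2)
    return np.where(vis,g,0)
E
python3 - <<'E'
from unwrap import *
p={k:np.array(v) for k,v in json.load(open("w3.json")).items()}
im=cv2.imread("pics/w3.png");rows=[]
for c in [(.595,.042),(.598,.042),(.592,.042),(.595,.046)]:
    g=unwrap(im,p,c,.074);rows.append(np.clip((g-30)/90,0,1)*255)
    print(c,[int(v) for v in g[8:22].mean(0)[::5]])
o=np.vstack([np.vstack([r,np.full((3,240),255)]) for r in rows])
cv2.imwrite("pics/uw.png",cv2.resize(o.astype(np.uint8),(720,540)))
E
```

```text
(0.595, 0.042) [0, 0, 0, 0, 0, 0, 0, 0, 143, 133, 120, 108, 101, 99, 95, 89, 84, 76, 72, 74, 74, 73, 72, 71, 72, 75, 92, 112, 144, 165, 163, 145, 129, 124, 127, 132, 141, 150, 159, 170, 180, 0, 0, 0, 0, 0, 0, 0]
(0.598, 0.042) [0, 0, 0, 0, 0, 0, 0, 0, 124, 110, 100, 94, 94, 92, 89, 83, 76, 72, 73, 74, 74, 75, 77, 78, 83, 91, 105, 133, 165, 186, 176, 156, 138, 142, 153, 165, 174, 181, 185, 189, 193, 0, 0, 0, 0, 0, 0, 0]
(0.592, 0.042) [0, 0, 0, 0, 0, 0, 0, 0, 162, 155, 149, 140, 126, 112, 104, 97, 90, 84, 76, 72, 74, 73, 71, 70, 66, 67, 71, 97, 119, 141, 142, 131, 116, 112, 114, 117, 123, 131, 140, 148, 157, 0, 0, 0, 0, 0, 0, 0]
(0.595, 0.046) [0, 0, 0, 0, 0, 0, 0, 0, 145, 133, 117, 104, 94, 89, 85, 80, 69, 68, 72, 75, 70, 68, 65, 63, 65, 78, 106, 131, 145, 142, 131, 119, 119, 124, 131, 142, 153, 169, 182, 192, 197, 0, 0, 0, 0, 0, 0, 0]
```

View pics/uw.png

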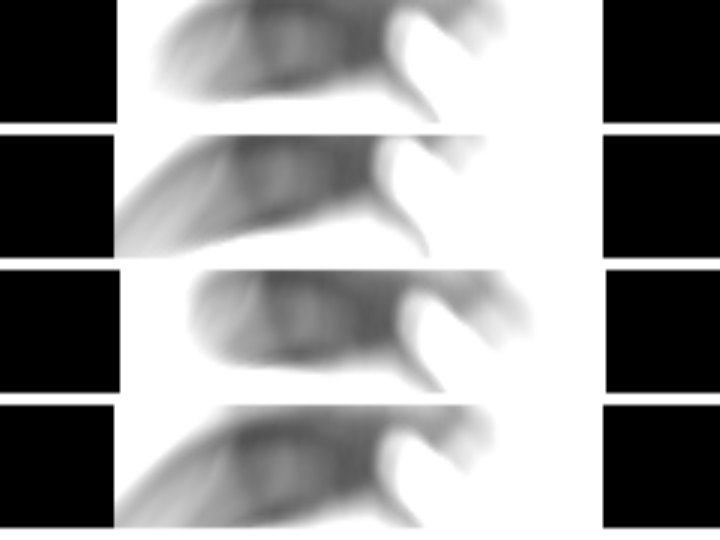

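>>> apply_moves(
  series=[
    [8.9,1.6,3,0,0,0,1],
    [8.9,1.6,3,0,0,0,1],
    [8.9,1.6,3,0,0,0,1],
    [8.9,1.6,3,0,0,0,1],
    [8.9,1.6,3,0,0,0,1],
  ],
)

```text
time: 3.85
position: [0.699, -0.1612, 0.1937]
tool_rot: [-0.087, 0.996, -0.0, 0.0]
ft_force: [0.5, -0.1, 0.6]
grip_width: 0.0869
```

Run:
```python
from unwrap import *
robot.camera("wrist");robot.camera("wrist")
p=robot.camera_params("wrist")
im=robot.camera("wrist")[:,:,::-1]
cv2.imwrite("pics/w4.png",im);json.dump({k:np.array(v).tolist() for k,v in p.items()},open("w4.json","w"))
u=proj(p,[.595,.042,.08],True)[0];print(u,robot.get_obs()["position"])
x0,y0=int(min(u[0]-50,512-100)),int(u[1]-50);print(x0,y0)
f=cv2.fastNlMeansDenoisingColored(im.copy(),None,4,4,5,15).astype(float)
g=255*np.clip((f[y0:y0+100,x0:x0+100]-30)/110,0,1)
g=cv2.resize(g.astype(np.uint8),(600,600),interpolation=cv2.INTER_CUBIC)
w=unwrap(im,p,(.595,.042),.074);w=cv2.resize(np.clip((w-30)/90*255,0,255).astype(np.uint8),(600,150))
cv2.imwrite("pics/w4b.png",cv2.resize(np.vstack([g,cv2.cvtColor(w,cv2.COLOR_GRAY2BGR)]),(480,600)))
```

```text
[463.24068173 136.9787754 ] [ 0.7019987  -0.16191636  0.19422225]
412 86
```

View pics/w4b.png

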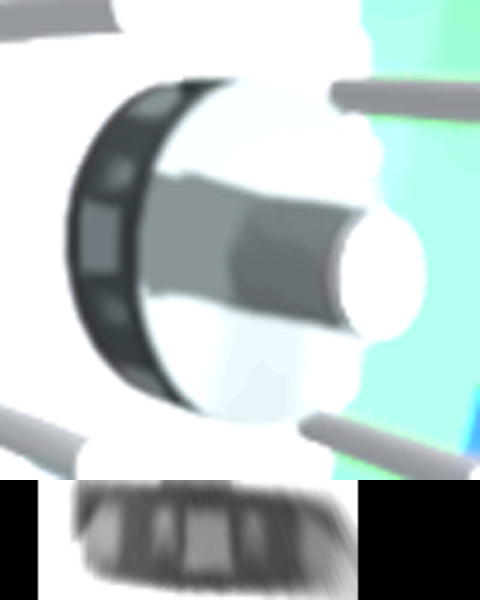

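Run:
```python
from unwrap import *
np.set_printoptions(precision=4,suppress=True)
p={k:np.array(v) for k,v in json.load(open("w4.json")).items()};im=cv2.imread("pics/w4.png")
print(p["origin"],onz(p,(491.6,143.3),.126,True),onz(p,(491.6,143.3),.138,True))
# collar outline: dark side vs white plate: predicted extremes for candidate centres
for c in [(.595,.042),(.592,.042),(.595,.046),(.595,.05)]:
  ph=np.radians(np.arange(0,360,2))
  for z in (.059,.089):
    uv=proj(p,np.c_[c[0]+.038*np.cos(ph),c[1]+.038*np.sin(ph),0*ph+z],True)
    print(c,z,"zoom bbox",((uv.min(0)-[412,86])*4.8).round(),((uv.max(0)-[412,86])*4.8).round())
out=[]
for c in [(.595,.042),(.595,.046),(.595,.05)]:
  w=unwrap(im,p,c,.074,ph=np.arange(200,360,.5));out.append(cv2.resize(np.clip((w-35)/80*255,0,255).astype(np.uint8),(800,180)))
cv2.imwrite("pics/uw4.png",np.vstack(out))
```

```text
[ 0.6263 -0.1748  0.3366] [[0.5961 0.0409 0.126 ]] [[0.5978 0.0286 0.138 ]]
(0.595, 0.042) 0.059 zoom bbox [61. 69.] [305. 398.]
(0.595, 0.042) 0.089 zoom bbox [137.  69.] [387. 425.]
(0.592, 0.042) 0.059 zoom bbox [64. 57.] [307. 386.]
(0.592, 0.042) 0.089 zoom bbox [140.  55.] [389. 412.]
(0.595, 0.046) 0.059 zoom bbox [75. 74.] [316. 402.]
(0.595, 0.046) 0.089 zoom bbox [152.  75.] [397. 429.]
(0.595, 0.05) 0.059 zoom bbox [88. 80.] [326. 406.]
(0.595, 0.05) 0.089 zoom bbox [166.  81.] [408. 433.]
```

View pics/uw4.png

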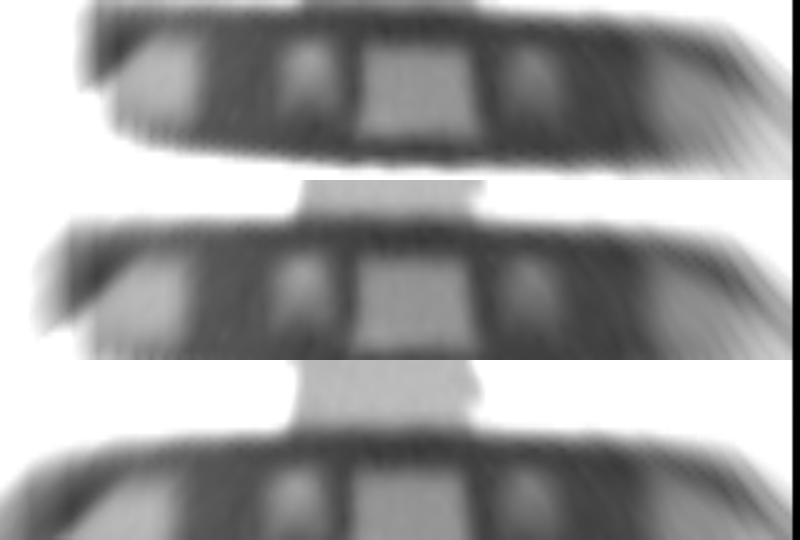

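Run:
```python
from h import *
import json
np.set_printoptions(precision=4,suppress=True)
k=1/1.5625
a=robot.camera_params("scene");b=robot.camera_params("side")
for s,t in [((457,303),(338,270)),((409,283),(386,299)),((382,304),(421,278)),((431,328),(373,250))]: print("post",tri(a,np.array(s)*k,b,np.array(t)*k))
p={k:np.array(v) for k,v in json.load(open("w2.json")).items()};im=cv2.imread("pics/w2.png")
h=cv2.cvtColor(im,cv2.COLOR_BGR2HSV);x0,y0=145,60
m=((h[...,1]<70)&(h[...,2]>130))[y0:235,x0:200].astype(np.uint8)
n,l,st,ce=cv2.connectedComponentsWithStats(m);print(st[:6].tolist())
i=1+np.argmax(st[1:,4]);ys,xs=np.nonzero(l==i);pts=np.c_[xs+x0,ys+y0].astype(float)
for r in range(int(pts[:,1].min()),int(pts[:,1].max())+1,8):
    q=pts[(pts[:,1]>=r)&(pts[:,1]<r+2)];print(r,q[:,0].min() if len(q) else 0,q[:,0].max() if len(q) else 0,end=' | ')
X=onz(p,pts,.047,True);c=X.mean(0);_,_,V=np.linalg.svd(X-c);d=V[0]*np.sign(V[0,0]);t=(X-c)@d
print("\ncentre",c,"yaw",np.degrees(np.arctan2(d[1],d[0])),"ends",c+d*t.min(),c+d*t.max(),t.max()-t.min())
```

```text
post [0.5441 0.0925 0.114 ]
post [ 0.5661 -0.0185  0.1117]
post [ 0.6483 -0.0075  0.1112]
post [0.6289 0.1074 0.1119]
[[0, 0, 55, 175, 7653], [5, 11, 50, 156, 1907], [1, 38, 5, 3, 7], [1, 50, 1, 1, 1], [3, 51, 4, 3, 6], [6, 64, 2, 11, 12]]
71 160.0 170.0 | 79 157.0 172.0 | 87 150.0 198.0 | 95 160.0 199.0 | 103 160.0 199.0 | 111 161.0 199.0 | 119 161.0 199.0 | 127 161.0 199.0 | 135 162.0 172.0 | 143 162.0 173.0 | 151 163.0 173.0 | 159 163.0 174.0 | 167 164.0 174.0 | 175 165.0 175.0 | 183 165.0 176.0 | 191 166.0 177.0 | 199 167.0 178.0 | 207 153.0 178.0 | 215 169.0 178.0 | 223 172.0 177.0 | 
centre [ 0.4866 -0.2911  0.047 ] yaw 9.899156326097467 ends [ 0.4065 -0.3051  0.047 ] [ 0.5797 -0.2748  0.047 ] 0.17585319863528187
```

>>> apply_moves(
  series=[
    [12.2,-4.5,0,0,0,0,0.6],
    [12.2,-4.5,0,0,0,0,0.6],
    [12.2,-4.5,0,0,0,0,0.6],
    [12.2,-4.5,0,0,0,0,0.6],
  ],
)

```text
time: 4.33
position: [0.5835, -0.2297, 0.1924]
tool_rot: [-0.086, 0.996, -0.0, -0.002]
ft_force: [-0.3, 1.1, -0.1]
grip_width: 0.0679
```

>>> apply_moves(
  series=[
    [12.2,-4.5,7,0,0,0,0.6],
    [12.2,-4.5,7,0,0,0,0.6],
    [12.2,-4.5,7,0,0,0,0.6],
    [12.2,-4.5,7,0,0,0,0.6],
    [12.2,-4.5,7,0,0,0,0.6],
  ],
)

```text
time: 4.75
position: [0.4725, -0.2939, 0.1202]
tool_rot: [-0.085, 0.996, 0.002, -0.002]
ft_force: [0.1, 0.3, -0.1]
grip_width: 0.0525
```

```bash
cat > aim.py <<'E'
from h import *
# aim(world xyz, bar yaw deg): shift in tool axes (cm) and turn (deg) from the present pose, tool kept vertical, tip along tool -x
def aim(X,yaw):
    o=robot.get_obs();r=R.from_quat(o["tool_rot"]);g=R.from_euler("z",yaw+180,degrees=True)*R.from_euler("x",180,degrees=True)
    return np.r_[r.inv().apply(np.array(X)-o["position"])*100,(r.inv()*g).as_rotvec(degrees=True)].round(2)
E
python3 - <<'E'
from aim import *
print(robot.get_obs()["position"],aim((.477,-.2925,.045),10.1))
im=robot.camera("wrist")[:,:,::-1];p=robot.camera_params("wrist")
cv2.imwrite("pics/w5.png",im)
h=cv2.cvtColor(im.copy(),cv2.COLOR_BGR2HSV)
print(proj(p,[[.414,-.304,.045],[.477,-.2925,.045],[.497,-.289,.045],[.58,-.2745,.045]],True))
cv2.imwrite("pics/w5b.png",cv2.resize(im,(768,576)))
E
```

```text
[ 0.47245402 -0.29393013  0.12019472] [-0.5   0.04  7.52  0.19 -0.2  -0.32]
[[251.05488325 135.82364069]
 [251.72214242 218.60783418]
 [251.7167596  242.31702884]
 [251.62550403 323.45916949]]
```

View pics/w5b.png

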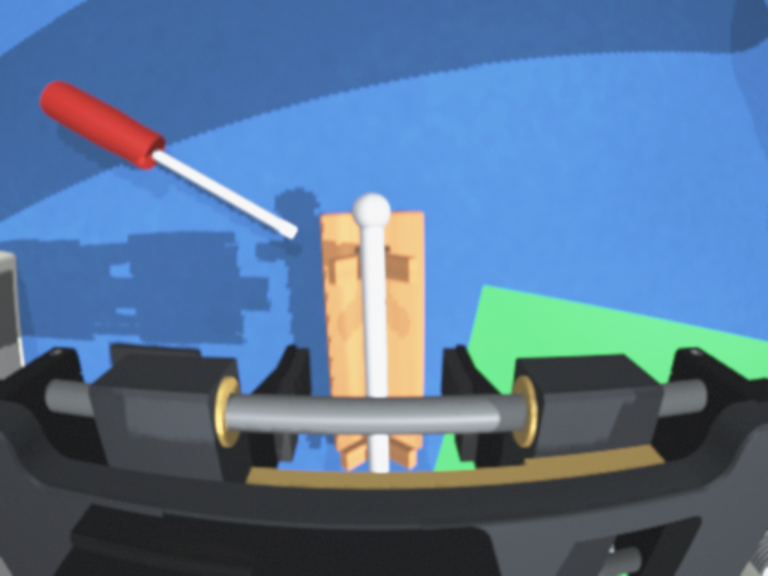

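Run:
```python
from aim import *
np.set_printoptions(precision=4,suppress=True)
p=robot.camera_params("wrist")
q=onz(p,np.array([(372,211),(373,250),(377,380)])/1.5,.045,True);d=q[2]-q[0]
im=cv2.imread("pics/w5.png");h=cv2.cvtColor(im,cv2.COLOR_BGR2HSV);pts=[]
for v in range(160,255,5):
    u=np.nonzero((h[v,230:270,1]<45)&(h[v,230:270,2]>140))[0]+230
    if len(u): pts.append((u.mean(),v))
c=onz(p,pts,.046,True);f=np.polyfit(c[:,0],c[:,1],1);yaw=np.degrees(np.arctan(f[0]))
u=np.array([np.cos(np.radians(yaw)),np.sin(np.radians(yaw))]);b=q[0][:2];mid=b+.084*u
print("ball",q[0],"yaw picked",np.degrees(np.arctan2(d[1],d[0])),"fit",yaw,"line y at .477",np.polyval(f,.477),"mid",mid)
g=mid-.02*u;print("grip",g,aim((*g,.045),yaw))
```

```text
ball [ 0.4179 -0.3056  0.045 ] yaw picked 11.445308450064005 fit 11.463924119691649 line y at .477 -0.2942002759407653 mid [ 0.5002 -0.2889]
grip [ 0.4806 -0.2929] [-0.57  0.    7.65  0.05 -0.02 -1.66]
```

>>> apply_moves(
  series=[
    [-0.7,0,3,0,0,-1.4,0.5],
    [-0.7,0,5.5,0,0,-1.4,0.5],
    [-0.7,0,7.0,0,0,-1.4,0.5],
    [-0.7,0,7.5,0,0,-1.4,0.5],
    [-0.7,0,7.5,0,0,-1.4,0.5],
  ],
)

```text
time: 5.22
position: [0.4841, -0.2911, 0.0466]
tool_rot: [-0.1, 0.995, -0.0, 0.0]
ft_force: [0.6, 0.3, 0.6]
grip_width: 0.0437
```

>>> apply_moves(
  series=[
    [0,0,0,0,0,0,0.0],
    [0,0,0,0,0,0,0.0],
    [0,0,0,0,0,0,0.0],
    [0,0,0,0,0,0,0.0],
    [0,0,0,0,0,0,0.0],
  ],
  newtons=20,
)

```text
time: 5.63
position: [0.4828, -0.2917, 0.048]
tool_rot: [-0.099, 0.995, -0.001, 0.001]
ft_force: [-0.5, 0.5, -0.1]
grip_width: 0.0183
```

>>> apply_moves(
  series=[
    [0,0,0,0,0,0,0.0],
    [0,0,0,0,0,0,0.0],
    [0,0,0,0,0,0,0.0],
    [0,0,0,0,0,0,0.0],
    [0,0,0,0,0,0,0.0],
  ],
  newtons=50,
)

```text
time: 6.05
position: [0.483, -0.2924, 0.0477]
tool_rot: [-0.099, 0.995, -0.001, 0.001]
ft_force: [0.2, -3.1, 4.5]
grip_width: 0.0103
```

Run:
```python
from aim import *
np.set_printoptions(precision=4,suppress=True)
o=robot.get_obs();print(o["position"],o["ft_force"],o["moment"],o["grip_width"],R.from_quat(o["tool_rot"]).as_matrix()[:,0])
```

```text
[ 0.483  -0.2924  0.0477] [ 0.226  -3.0664  4.5245] [-0.4975  0.0607  0.0076] 0.010343310288644663 [-0.9803 -0.1977 -0.0012]
```

>>> apply_moves(
  series=[
    [0,0,-3,0,0,0,0],
    [0,0,-6,0,0,0,0],
    [0,0,-9,0,0,0,0],
    [0,0,-9,0,0,0,0],
  ],
)

```text
time: 6.38
position: [0.4843, -0.2923, 0.1414]
tool_rot: [-0.099, 0.995, -0.002, 0.003]
ft_force: [0.4, -1.3, -1.3]
grip_width: 0.0107
```

Run:
```python
from aim import *
np.set_printoptions(precision=4,suppress=True)
robot.camera("wrist")
o=robot.get_obs();p=robot.camera_params("wrist");im=robot.camera("wrist")[:,:,::-1].copy()
print(o["position"],o["ft_force"],o["moment"],o["grip_width"],o["tool_rot"])
r=R.from_quat(o["tool_rot"]);tb=o["position"]+r.apply([.064,0,0]);print("pred ball",proj(p,tb,True))
x,y=160,60
c=np.hstack([cv2.resize(im[60:260,160:340],(540,600))])
cv2.imwrite("pics/w6b.png",c)
print(aim((.4804,-.0671,.128),43.5))
```

```text
[ 0.4834 -0.2916  0.1393] [-0.1177 -0.4341 -1.6567] [-0.0263  0.0576  0.0121] 0.010778843113896259 [-0.0994  0.995  -0.0013  0.0015]
pred ball [[250.4963 141.5519]]
[ -4.24  21.95   0.96   0.02   0.02 -32.1 ]
```

View pics/w6b.png

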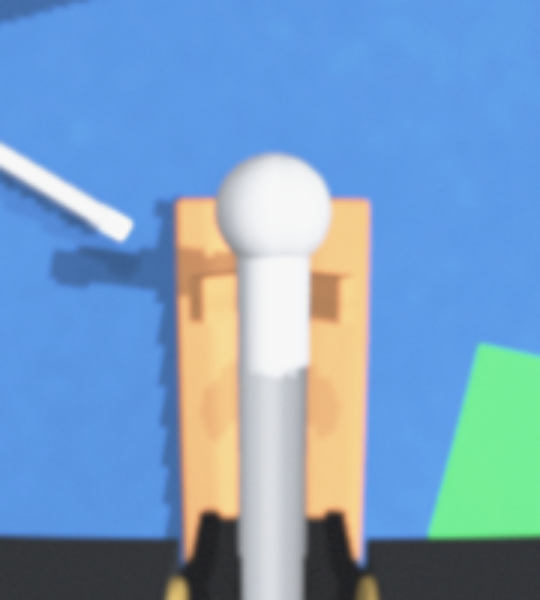

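Run:
```python
from aim import *
np.set_printoptions(precision=4,suppress=True)
o=robot.get_obs();p=robot.camera_params("wrist");r=R.from_quat(o["tool_rot"])
for dz in (-.006,-.0027,0):
    q=onz(p,(251.3,129.7),o["position"][2]+dz,True)[0];print(dz,r.inv().apply(q-o["position"]))
L=.099;A=np.array([.5965,.043]);u=np.array([np.cos(np.radians(43.5)),np.sin(np.radians(43.5))])
for tip in (.055,.019): print(tip,A-(tip+L)*u, aim((*(A-(tip+L)*u),.0767),43.5))
```

```text
-0.006 [0.0694 0.0004 0.006 ]
-0.0027 [0.0696 0.0004 0.0027]
0 [ 0.0697  0.0004 -0.    ]
0.055 [ 0.4848 -0.063 ] [ -4.75  22.27   6.09   0.02   0.02 -32.1 ]
0.019 [ 0.5109 -0.0382] [ -7.8   24.18   6.09   0.02   0.02 -32.1 ]
```

>>> apply_moves(
  series=[
    [-0.8,4,0,0,0,0,0],
    [-1.7,8,0,0,0,0,0],
    [-2.5,12,0,0,0,0,0],
    [-3.4,16,0,0,0,0,0],
    [-4.2,19.8,0,0,0,0,0],
  ],
)

```text
time: 6.9
position: [0.482, -0.086, 0.135]
tool_rot: [-0.099, 0.995, 0.002, -0.003]
ft_force: [1.6, 0.6, -1.0]
grip_width: 0.0108
```

>>> apply_moves(
  series=[
    [-0.5,2.5,0,0,0,-6.5,0],
    [-0.5,2.5,0,0,0,-13,0],
    [-0.5,2.5,0,0,0,-19.5,0],
    [-0.5,2.5,0,0,0,-26,0],
    [-0.5,2.5,0,0,0,-32.1,0],
  ],
)

```text
time: 7.32
position: [0.4824, -0.062, 0.1351]
tool_rot: [-0.374, 0.928, 0.002, -0.002]
ft_force: [0.1, 0.5, -0.5]
grip_width: 0.0104
```

```bash
cat >> aim.py <<'E'
A=np.array([.5965,.043]);L=.0994
np.set_printoptions(precision=4,suppress=True)
def at(yaw,tip,z=.0767):
    u=np.array([np.cos(np.radians(yaw)),np.sin(np.radians(yaw))]);return aim((*(A-(tip+L)*u),z),yaw)
def stat(n=1):
    o=robot.get_obs();r=R.from_quat(o["tool_rot"]).as_matrix();x=-r[:,0]
    rel=o["position"]-[*A,0];d=-rel@x
    F,M=o["ft_force"],o["moment"];tau=rel[0]*F[1]-rel[1]*F[0]
    print("t",round(o["time"],2),"pos",o["position"],"baryaw",np.degrees(np.arctan2(x[1],x[0])).round(2),"tip dist",round(d-L,4),"off",round(float(rel[0]*x[1]-rel[1]*x[0]),4),"F",F,"M",M,"tau rxF",round(tau,3),"w/Mz",round(tau+M[2],3),"gw",o["grip_width"])
E
python3 -c "
from aim import *
stat();print(at(43.5,.055))"
```

```text
t 7.32 pos [ 0.4824 -0.062   0.1351] baryaw 43.87 tip dist 0.056 off -0.0034 F [ 0.1276  0.5172 -0.4858] M [0.0614 0.0662 0.0248] tau rxF -0.046 w/Mz -0.021 gw 0.01039387263806191
[-0.08 -0.27  5.84  0.31 -0.13  0.37]
```

>>> apply_moves(
  series=[
    [0,-0.2,2,0,0,0.3,0],
    [0,-0.2,4,0,0,0.3,0],
    [0,-0.2,5.5,0,0,0.3,0],
    [0,-0.2,5.8,0,0,0.3,0],
    [0,-0.2,5.8,0,0,0.3,0],
  ],
)

```text
time: 7.73
position: [0.4834, -0.0639, 0.0768]
tool_rot: [-0.368, 0.93, 0.002, -0.003]
ft_force: [0.1, -0.4, -1.7]
grip_width: 0.0104
```

```bash
python3 -c "
from aim import *
stat();print(at(43.5,.055));robot.camera('wrist');stat();print(at(43.5,.055))
s=robot.camera('side')[:,:,::-1];c=robot.camera('scene')[:,:,::-1]
o=[]
for n,im in (('side',s),('scene',c)):
    u=proj(robot.camera_params(n),[.575,.02,.08])[0].astype(int)
    g=255*np.clip(im[u[1]-40:u[1]+40,u[0]-35:u[0]+35]/180.,0,1)**.7
    o.append(cv2.resize(g.astype(np.uint8),(400,457),interpolation=cv2.INTER_CUBIC))
cv2.imwrite('pics/ss.png',np.hstack(o))
"
```

```text
t 7.73 pos [ 0.4834 -0.0639  0.0768] baryaw 43.2 tip dist 0.0565 off 0.0006 F [ 0.0912 -0.4095 -1.7188] M [0.1229 0.053  0.0356] tau rxF 0.056 w/Mz 0.092 gw 0.010429343152777342
[-0.12 -0.03  0.01  0.37 -0.17 -0.3 ]
t 7.78 pos [ 0.4844 -0.0643  0.0778] baryaw 43.2 tip dist 0.0559 off 0.0015 F [ 0.9252  0.6334 -0.9329] M [0.0654 0.0788 0.0207] tau rxF 0.028 w/Mz 0.049 gw 0.010702061896174774
[-0.08  0.07  0.11  0.22 -0.1  -0.3 ]
```

>>> apply_moves(
  series=[
    [-0.7,0.1,0.1,0,0,-0.3,0],
    [-1.4,0.1,0.1,0,0,-0.3,0],
    [-2.0,0.1,0.1,0,0,-0.3,0],
    [-2.4,0.1,0.1,0,0,-0.3,0],
    [-2.6,0.1,0.1,0,0,-0.3,0],
  ],
)

```text
time: 8.3
position: [0.505, -0.0458, 0.0785]
tool_rot: [-0.371, 0.929, -0.0, 0.001]
ft_force: [-0.4, -0.3, -2.0]
grip_width: 0.0105
```

```bash
python3 -c "
from aim import *
stat();print(at(43.5,.019))"
```

```text
t 8.3 pos [ 0.505  -0.0458  0.0785] baryaw 43.56 tip dist 0.028 off 0.0013 F [-0.3925 -0.3353 -1.9826] M [0.0531 0.0844 0.0578] tau rxF -0.004 w/Mz 0.054 gw 0.01047800896518891
[-0.9   0.14  0.18 -0.07  0.05  0.06]
```

>>> apply_moves(
  series=[
    [-0.3,0.1,0.1,0,0,0,0],
    [-0.6,0.1,0.1,0,0,0,0],
    [-0.8,0.1,0.1,0,0,0,0],
    [-0.8,0.1,0.1,0,0,0,0],
  ],
  newtons=60,
)

```text
time: 8.63
position: [0.5094, -0.0399, 0.0771]
tool_rot: [-0.371, 0.929, -0.0, 0.0]
ft_force: [-0.7, -0.1, -1.8]
grip_width: 0.0102
```

```bash
python3 -c "
from aim import *
stat()
import itertools
# arc rows: clockwise swing from the present pose
def arc(y0,y1,n=5,tip=.0195,z0=.0775):
    for y in np.linspace(y0,y1,n+1)[1:]: print(at(y,tip,z0-.004*(43.5-y)/60))
arc(43.5,28.5)"
```

```text
t 8.63 pos [ 0.5094 -0.0399  0.0771] baryaw 43.53 tip dist 0.0208 off 0.0001 F [-0.7112 -0.0506 -1.7731] M [ 0.0528 -0.0348 -0.0156] tau rxF -0.055 w/Mz -0.07 gw 0.010225405065974988
[-0.15  0.64 -0.02 -0.01  0.01  3.03]
[-0.2   1.26 -0.   -0.01  0.01  6.03]
[-0.28  1.88  0.02 -0.01  0.01  9.03]
[-0.39  2.49  0.04 -0.01  0.01 12.03]
[-0.54  3.1   0.06 -0.01  0.01 15.03]
```

>>> apply_moves(
  series=[
    [-0.1,0.62,0.02,0,0,3,0],
    [-0.15,1.24,0.04,0,0,6,0],
    [-0.23,1.86,0.06,0,0,9,0],
    [-0.34,2.47,0.08,0,0,12,0],
    [-0.49,3.08,0.1,0,0,15,0],
  ],
)

```text
time: 9.05
position: [0.4926, -0.0161, 0.0764]
tool_rot: [-0.244, 0.97, -0.002, 0.001]
ft_force: [-0.3, -8.9, -0.6]
grip_width: 0.0107
```

```bash
python3 -c "
from aim import *
stat()
print(at(28.5,.0195,.0765))"
```

```text
t 9.05 pos [ 0.4926 -0.0161  0.0764] baryaw 28.25 tip dist 0.02 off 0.0029 F [-0.318  -8.942  -0.5952] M [-1.4284  0.0557 -0.615 ] tau rxF 0.91 w/Mz 0.295 gw 0.010669202930374669
[-0.06  0.23 -0.01 -0.2   0.08 -0.25]
```

>>> apply_moves(
  series=[
    [-0.03,0.83,0.03,0,0,4,0],
    [-0.12,1.66,0.05,0,0,8,0],
    [-0.26,2.47,0.08,0,0,12,0],
    [-0.46,3.28,0.11,0,0,16,0],
    [-0.72,4.07,0.13,0,0,20,0],
  ],
)

```text
time: 9.47
position: [0.48, 0.0222, 0.0752]
tool_rot: [-0.07, 0.998, -0.002, 0.002]
ft_force: [-0.4, -12.7, -0.6]
grip_width: 0.0107
```

```bash
python3 -c "
from aim import *
stat()
print(at(8.5,.0195,.0752))"
```

```text
t 9.47 pos [0.48   0.0222 0.0752] baryaw 8.05 tip dist 0.0186 off 0.0043 F [ -0.3724 -12.7122  -0.5804] M [-2.1549  0.0298 -1.0478] tau rxF 1.473 w/Mz 0.425 gw 0.010661674910428026
[ 0.07  0.34 -0.   -0.19  0.18 -0.45]
```

>>> apply_moves(
  series=[
    [-0.0,0.87,0.03,0,0,4,0],
    [-0.06,1.72,0.05,0,0,8,0],
    [-0.2,2.55,0.08,0,0,12,0],
    [-0.39,3.36,0.11,0,0,16,0],
    [-0.65,4.17,0.13,0,0,20,0],
  ],
)

```text
time: 9.88
position: [0.4799, 0.0647, 0.0738]
tool_rot: [0.104, 0.995, -0.001, 0.001]
ft_force: [0.1, -13.1, -1.7]
grip_width: 0.0106
```

>>> apply_moves(
  series=[
    [-0.02,0.62,0.02,0,0,3,0],
    [-0.05,1.24,0.04,0,0,6,0],
    [-0.1,1.45,0.05,0,0,7,0],
    [-0.1,1.45,0.05,0,0,7,0],
    [-0.1,1.45,0.05,0,0,7,0],
  ],
)

```text
time: 10.3
position: [0.4832, 0.0787, 0.0731]
tool_rot: [0.162, 0.987, -0.001, 0.001]
ft_force: [0.0, -12.0, -1.3]
grip_width: 0.0103
```

```bash
cat >> aim.py <<'E'
def avg(n=6):
    t=[];f=[]
    for _ in range(n):
        robot.camera("side");o=robot.get_obs();rel=o["position"]-[*A,0];F=o["ft_force"];t.append(rel[0]*F[1]-rel[1]*F[0]+o["moment"][2]);f.append(F)
    print("avg tau",np.mean(t).round(3),"+-",np.std(t).round(3),"F",np.mean(f,0))
E
python3 -c "
from aim import *
stat();avg(5);stat()
print(at(-18.5,.0195,.073))"
```

```text
t 10.3 pos [0.4832 0.0787 0.0731] baryaw -18.68 tip dist 0.0193 off 0.0024 F [  0.0498 -11.9719  -1.2856] M [-1.9428  0.0325 -0.8894] tau rxF 1.355 w/Mz 0.465 gw 0.010252886573720305
avg tau 0.353 +- 0.055 F [ -0.3959 -11.1351  -0.6645]
t 10.55 pos [0.4832 0.0786 0.0731] baryaw -18.7 tip dist 0.0192 off 0.0027 F [ -1.1832 -11.5175  -0.8705] M [-1.9038  0.0285 -0.9349] tau rxF 1.347 w/Mz 0.412 gw 0.010537715483506562
[ 0.01  0.22  0.01 -0.11  0.08 -0.2 ]
```

>>> apply_moves(
  series=[
    [-0.0,-0.5,0,0,0,-2.5,0],
    [-0.05,-1.0,0,0,0,-5,0],
    [-0.08,-1.35,0,0,0,-6.5,0],
    [-0.08,-1.35,0,0,0,-6.5,0],
  ],
)

```text
time: 10.88
position: [0.4797, 0.0657, 0.0732]
tool_rot: [0.106, 0.994, -0.001, 0.001]
ft_force: [-0.1, -7.7, -1.2]
grip_width: 0.0102
```

```bash
python3 -c "
from aim import *
stat();avg(4);stat()"
```

```text
t 10.88 pos [0.4797 0.0657 0.0732] baryaw -12.13 tip dist 0.0195 off 0.0023 F [-0.0859 -7.657  -1.2359] M [-1.3306 -0.0712 -0.6515] tau rxF 0.896 w/Mz 0.245 gw 0.010248556686877089
avg tau 0.249 +- 0.087 F [-0.4401 -7.7764 -0.3714]
t 11.08 pos [0.4797 0.0661 0.0732] baryaw -12.16 tip dist 0.0195 off 0.002 F [-1.0876 -8.4954 -0.4653] M [-1.3692 -0.015  -0.6334] tau rxF 1.017 w/Mz 0.384 gw 0.010779910984532399
```

```bash
cat >> aim.py <<'E'
def inhand(name):
    p=robot.camera_params("wrist");o=robot.get_obs();im=robot.camera("wrist")[:,:,::-1].copy();cv2.imwrite(name,im)
    h=cv2.cvtColor(im,cv2.COLOR_BGR2HSV);pts=[]
    for v in range(110,225,5):
        m=((h[v,:,1]<50)&(h[v,:,2]>120)).astype(np.uint8);u=np.nonzero(m[200:300])[0]+200
        if len(u)>5:
            w=max(np.split(u,np.nonzero(np.diff(u)>1)[0]+1),key=len);pts.append(((w[0]+w[-1])/2,v,len(w)))
    print(pts)
    q=np.array(pts);X=onz(p,q[:,:2],o["position"][2]-.0027,True)
    t=R.from_quat(o["tool_rot"]).inv().apply(X-o["position"]);print(np.c_[t[:,:2]*1000,q[:,2]].round(1).tolist())
E
python3 -c "
from aim import *
inhand('pics/h1.png')"
```

```text
[(np.float64(258.0), 115, 23), (np.float64(258.5), 120, 32), (np.float64(258.0), 125, 37), (np.float64(258.0), 130, 37), (np.float64(258.0), 135, 37), (np.float64(258.0), 140, 31), (np.float64(257.5), 145, 24), (np.float64(257.0), 150, 23), (np.float64(256.5), 155, 24), (np.float64(256.5), 160, 24), (np.float64(256.0), 165, 23), (np.float64(256.0), 170, 23), (np.float64(255.5), 175, 24), (np.float64(255.0), 180, 23), (np.float64(255.0), 185, 23), (np.float64(255.0), 190, 23), (np.float64(254.0), 195, 23), (np.float64(254.0), 200, 23), (np.float64(253.5), 205, 22), (np.float64(253.5), 210, 22), (np.float64(253.0), 215, 23), (np.float64(252.5), 220, 22)]
[[76.7, 3.6, 23.0], [74.3, 3.8, 32.0], [71.8, 3.6, 37.0], [69.4, 3.6, 37.0], [66.9, 3.6, 37.0], [64.5, 3.6, 31.0], [62.0, 3.4, 24.0], [59.5, 3.1, 23.0], [57.1, 2.9, 24.0], [54.6, 2.9, 24.0], [52.1, 2.7, 23.0], [49.6, 2.7, 23.0], [47.0, 2.5, 24.0], [44.5, 2.2, 23.0], [41.9, 2.2, 23.0], [39.3, 2.2, 23.0], [36.7, 1.7, 23.0], [34.1, 1.8, 23.0], [31.4, 1.5, 22.0], [28.7, 1.5, 22.0], [26.0, 1.3, 23.0], [23.3, 1.0, 22.0]]
```

>>> apply_moves(
  series=[
    [-0.03,0.37,0.02,0,0,0.5,0],
    [-0.07,0.75,0.04,0,0,1.5,0],
    [-0.12,1.12,0.06,0,0,2.5,0],
    [-0.17,1.5,0.08,0,0,4,0],
    [-0.24,1.86,0.1,0,0,5.5,0],
  ],
)

```text
time: 11.55
position: [0.4846, 0.0833, 0.072]
tool_rot: [0.155, 0.988, -0.001, -0.001]
ft_force: [-1.8, -12.9, -0.1]
grip_width: 0.0106
```

```bash
cat >> aim.py <<'E'
def bar(save="pics/h.png"):
    # bar line in the hand -> radial offsets about the press axis
    p=robot.camera_params("wrist");o=robot.get_obs();im=robot.camera("wrist")[:,:,::-1].copy();cv2.imwrite(save,im)
    h=cv2.cvtColor(im,cv2.COLOR_BGR2HSV);pts=[]
    for v in range(120,225,4):
        u=np.nonzero((h[v,200:300,1]<50)&(h[v,200:300,2]>120))[0]+200
        if len(u)>5:
            w=max(np.split(u,np.nonzero(np.diff(u)>1)[0]+1),key=len);pts.append(((w[0]+w[-1])/2,v))
    X=onz(p,pts,o["position"][2]-.0027,True);r=R.from_quat(o["tool_rot"]);t=r.inv().apply(X-o["position"])
    f=np.polyfit(t[:,0],t[:,1],1);x=-r.as_matrix()[:,0];yaw=np.degrees(np.arctan2(x[1],x[0]))
    P=lambda s:(o["position"]+r.apply([s,np.polyval(f,s),0]))[:2]
    T=P(-L);K=P(-L+.019);ang=lambda q:np.degrees(np.arctan2(*(A-q)[::-1]))
    print("hand yaw",yaw.round(1),"bar yaw",(yaw-np.degrees(np.arctan(f[0]))).round(1),"bar y at tcp mm",(f[1]*1e3).round(2),"tip r",np.linalg.norm(T-A).round(4),"ang tip",ang(T).round(1),"ang rim",ang(K).round(1),"ang tcp",ang(o["position"][:2]).round(1))
E
python3 -c "
from aim import *
stat();bar();avg(3)"
```

```text
t 11.55 pos [0.4846 0.0833 0.072 ] baryaw -17.8 tip dist 0.0195 off -0.0042 F [ -1.7679 -12.8951  -0.0612] M [-2.0562  0.2714 -0.9938] tau rxF 1.514 w/Mz 0.52 gw 0.010603686110350292
hand yaw -17.8 bar yaw -17.6 bar y at tcp mm 5.68 tip r 0.022 ang tip -45.6 ang rim -32.6 ang tcp -19.8
avg tau 0.388 +- 0.061 F [ -1.6926 -11.6419  -0.0356]
```

```bash
python3 - <<'E'
s=open('aim.py').read()
i=s.index("def bar(")
b=s[i:].replace("pts.append(((w[0]+w[-1])/2,v))","pts+=[((w[0]+w[-1])/2,v,len(w))]").replace("    X=onz(p,pts,","    print([(float(a),int(c)) for a,b,c in pts][::3]);pts=[q[:2] for q in pts if 18<q[2]<28 and q[1]>140]\n    X=onz(p,pts,")
open('aim.py','w').write(s[:i]+b)
E
python3 -c "
from aim import *
bar('pics/h2.png')"
```

```text
[(264.0, 31), (264.0, 37), (263.5, 26), (261.5, 24), (260.0, 23), (259.0, 23), (257.5, 22), (256.0, 23), (255.0, 23)]
hand yaw -17.7 bar yaw -16.6 bar y at tcp mm 5.69 tip r 0.0229 ang tip -49.6 ang rim -34.7 ang tcp -19.9
```

```bash
python3 -c "
from aim import *
inhand('pics/h3.png')
p=robot.camera_params('wrist');o=robot.get_obs();r=R.from_quat(o['tool_rot'])
print(r.inv().apply(p['origin']-o['position']),(r.inv()*R.from_quat(p['rotation'])).as_rotvec(degrees=True))" | tail -3
```

```text
[(np.float64(264.0), 115, 21), (np.float64(264.0), 120, 31), (np.float64(264.0), 125, 35), (np.float64(264.0), 130, 37), (np.float64(264.0), 135, 37), (np.float64(263.5), 140, 32), (np.float64(263.0), 145, 25), (np.float64(262.0), 150, 23), (np.float64(261.5), 155, 24), (np.float64(261.0), 160, 23), (np.float64(260.5), 165, 24), (np.float64(260.0), 170, 23), (np.float64(259.0), 175, 23), (np.float64(259.0), 180, 23), (np.float64(258.0), 185, 23), (np.float64(258.0), 190, 23), (np.float64(257.0), 195, 23), (np.float64(256.5), 200, 22), (np.float64(256.0), 205, 23), (np.float64(255.5), 210, 22), (np.float64(255.0), 215, 23), (np.float64(286.5), 220, 26)]
[[76.7, 6.5, 21.0], [74.3, 6.5, 31.0], [71.8, 6.5, 35.0], [69.4, 6.5, 37.0], [66.9, 6.5, 37.0], [64.5, 6.3, 32.0], [62.0, 6.1, 25.0], [59.5, 5.6, 23.0], [57.1, 5.4, 24.0], [54.6, 5.1, 23.0], [52.1, 4.9, 24.0], [49.5, 4.7, 23.0], [47.0, 4.2, 23.0], [44.5, 4.2, 23.0], [41.9, 3.7, 23.0], [39.3, 3.8, 23.0], [36.7, 3.3, 23.0], [34.1, 3.0, 22.0], [31.4, 2.8, 23.0], [28.7, 2.6, 22.0], [26.0, 2.3, 23.0], [23.2, 18.8, 26.0]]
[ 0.0759 -0.     -0.1425] [-12.5811 -12.6412  89.3149]
```

>>> apply_moves(
  series=[
    [-0.03,0.4,0.02,0,0,0.5,0],
    [-0.06,0.8,0.04,0,0,1.5,0],
    [-0.1,1.2,0.06,0,0,2.5,0],
    [-0.14,1.55,0.08,0,0,3.5,0],
    [-0.18,1.85,0.1,0,0,4.3,0],
  ],
)

```text
time: 12.27
position: [0.4926, 0.0999, 0.071]
tool_rot: [0.191, 0.981, -0.002, -0.0]
ft_force: [-0.9, -15.4, 0.2]
grip_width: 0.0107
```

```bash
python3 - <<'E'
s=open('aim.py').read()
s=s.replace("    f=np.polyfit(t[:,0],t[:,1],1);x=","    f=np.polyfit(t[:,0],t[:,1],1);k=np.abs(t[:,1]-np.median(t[:,1]))<.006;f=np.polyfit(t[k,0],t[k,1],1);x=")
i=s.index("    print([(float(a)");j=s.index("pts=[q[:2]");s=s[:i]+"    "+s[j:]
open('aim.py','w').write(s)
E
python3 -c "
from aim import *
stat();bar();avg(5)"
```

```text
t 12.27 pos [0.4926 0.0999 0.071 ] baryaw -22.08 tip dist 0.0182 off -0.0136 F [ -0.9321 -15.3991   0.1825] M [-2.5331  0.1065 -1.1781] tau rxF 1.653 w/Mz 0.475 gw 0.010718237970741801
hand yaw -22.1 bar yaw -29.4 bar y at tcp mm -0.61 tip r 0.0183 ang tip -22.8 ang rim -26.2 ang tcp -28.7
avg tau 0.451 +- 0.095 F [ -0.7338 -14.2261  -0.7533]
```

>>> apply_moves(
  series=[
    [0.1,-0.6,0,0,0,0,0],
    [0.3,-0.9,0,0,0,0,0],
    [1.3,-1.0,0,0,0,0,0],
    [2.8,-1.0,0,0,0,0,0],
    [4.3,-1.0,0,0,0,0,0],
  ],
)

```text
time: 12.98
position: [0.4484, 0.1092, 0.071]
tool_rot: [0.19, 0.982, 0.0, 0.0]
ft_force: [-0.3, -0.4, -1.8]
grip_width: 0.0101
```

```bash
python3 -c "
from aim import *
stat();bar();avg(3);bar()"
```

```text
t 12.98 pos [0.4484 0.1092 0.071 ] baryaw -21.87 tip dist 0.0627 off -0.0063 F [-0.3452 -0.4411 -1.7937] M [ 0.044   0.0724 -0.0224] tau rxF 0.088 w/Mz 0.066 gw 0.01013895583941836
hand yaw -21.9 bar yaw -21.9 bar y at tcp mm -0.0 tip r 0.063 ang tip -27.5 ang rim -26.2 ang tcp -24.1
avg tau 0.009 +- 0.048 F [ 0.2049  0.0392 -1.1185]
hand yaw -21.8 bar yaw -21.8 bar y at tcp mm 0.01 tip r 0.0624 ang tip -28.4 ang rim -26.8 ang tcp -24.3
```

```bash
python3 -c "
from aim import *
for y in (-16,-10,-4,2,8): print(at(y,.062,.072))
"
```

```text
[ 0.01 -2.36 -0.09  0.04  0.12 -5.78]
[ -0.25  -4.03  -0.09   0.03   0.12 -11.78]
[ -0.68  -5.66  -0.09   0.02   0.12 -17.78]
[ -1.28  -7.24  -0.09   0.02   0.12 -23.78]
[ -2.04  -8.75  -0.09   0.01   0.12 -29.78]
```

>>> apply_moves(
  series=[
    [0,-2.3,-0.1,0,0,-5.8,0],
    [-0.25,-4,-0.1,0,0,-11.8,0],
    [-0.7,-5.7,-0.1,0,0,-17.8,0],
    [-1.3,-7.25,-0.1,0,0,-23.8,0],
    [-2.0,-8.75,-0.1,0,0,-29.8,0],
  ],
)

```text
time: 13.65
position: [0.4361, 0.0195, 0.0721]
tool_rot: [-0.072, 0.997, -0.0, 0.001]
ft_force: [0.5, 0.2, -0.6]
grip_width: 0.0101
```

>>> apply_moves(
  series=[
    [-0.1,-1.55,0,0,0,-5.5,0],
    [-0.3,-3.1,0,0,0,-11,0],
    [-0.7,-4.6,0,0,0,-16.5,0],
    [-1.2,-6.05,0,0,0,-22,0],
    [-1.8,-7.45,0,0,0,-27.5,0],
  ],
)

```text
time: 14.07
position: [0.4646, -0.0522, 0.0721]
tool_rot: [-0.307, 0.952, -0.001, 0.001]
ft_force: [-0.1, 0.0, -1.7]
grip_width: 0.0105
```

```bash
python3 -c "
from aim import *
avg(2);stat();print(at(35.5,.045,.0722),at(35.5,.03,.0722))"
```

```text
avg tau 0.314 +- 0.239 F [ 1.7211 -1.3031 -1.3093]
t 14.17 pos [ 0.4671 -0.0535  0.0723] baryaw 35.37 tip dist 0.0617 off 0.0038 F [ 0.2568 -0.7115 -1.0881] M [ 0.073   0.0337 -0.0425] tau rxF 0.117 w/Mz 0.074 gw 0.010145283770542487
[-1.7   0.35  0.01 -0.32  0.21 -0.13] [-3.2   0.35  0.02 -0.32  0.21 -0.13]
```

>>> apply_moves(
  series=[
    [-0.9,0.3,0,0,0,0,0],
    [-1.7,0.35,0,0,0,0,0],
    [-2.3,0.35,0,0,0,0,0],
    [-2.8,0.35,0,0,0,0,0],
    [-3.1,0.35,0,0,0,0,0],
  ],
)

```text
time: 14.58
position: [0.4871, -0.0287, 0.0721]
tool_rot: [-0.305, 0.952, -0.0, 0.0]
ft_force: [-0.6, -2.5, -1.1]
grip_width: 0.0105
```

```bash
python3 -c "
from aim import *
stat();bar();print(at(35.5,.02,.0722))"
```

```text
t 14.58 pos [ 0.4871 -0.0287  0.0721] baryaw 35.57 tip dist 0.0313 off -0.0053 F [-0.5749 -2.5244 -1.0509] M [-0.3164  0.1197 -0.124 ] tau rxF 0.235 w/Mz 0.111 gw 0.010483972843478708
hand yaw 35.6 bar yaw 35.2 bar y at tcp mm -0.13 tip r 0.0316 ang tip 27.4 ang rim 30.3 ang tcp 33.2
[-1.09 -0.48 -0.01 -0.08  0.06  0.07]
```

>>> apply_moves(
  series=[
    [0,-0.3,0,0,0,0,0],
    [-0.3,-0.45,0,0,0,0,0],
    [-0.7,-0.45,0,0,0,0,0],
    [-1.1,-0.45,0,0,0,0,0],
    [-1.1,-0.45,0,0,0,0,0],
  ],
)

```text
time: 15.05
position: [0.4988, -0.0268, 0.0721]
tool_rot: [-0.305, 0.952, -0.0, 0.001]
ft_force: [0.2, -0.2, -1.0]
grip_width: 0.0104
```

```bash
python3 -c "
from aim import *
stat();bar()"
```

```text
t 15.05 pos [ 0.4988 -0.0268  0.0721] baryaw 35.51 tip dist 0.0206 off 0.0 F [ 0.2258 -0.2355 -0.9549] M [0.0801 0.0437 0.007 ] tau rxF 0.039 w/Mz 0.046 gw 0.010373172016569473
hand yaw 35.5 bar yaw 35.6 bar y at tcp mm 0.12 tip r 0.0206 ang tip 34.8 ang rim 35.2 ang tcp 35.5
```

>>> apply_moves(
  series=[
    [0,0.4,0.01,0,0,0,0],
    [-0.02,0.8,0.02,0,0,0,0],
    [-0.05,1.1,0.03,0,0,0,0],
    [-0.08,1.4,0.03,0,0,0,0],
    [-0.12,1.7,0.04,0,0,0,0],
  ],
)

```text
time: 15.52
position: [0.4914, -0.015, 0.0722]
tool_rot: [-0.303, 0.953, -0.003, 0.002]
ft_force: [1.4, -12.0, -1.4]
grip_width: 0.0106
```

```bash
python3 -c "
from aim import *
stat();bar();avg(5)"
```

```text
t 15.52 pos [ 0.4914 -0.015   0.0722] baryaw 35.32 tip dist 0.0197 off -0.0135 F [  1.3868 -11.9647  -1.3614] M [-2.0647 -0.1766 -1.0053] tau rxF 1.338 w/Mz 0.333 gw 0.010616519218231167
hand yaw 35.3 bar yaw 30.0 bar y at tcp mm -0.3 tip r 0.0203 ang tip 24.1 ang rim 27.0 ang tcp 28.9
avg tau 0.397 +- 0.061 F [  1.8593 -11.3287  -1.0046]
```

>>> apply_moves(
  series=[
    [-0.08,0.5,0.02,0,0,2.4,0],
    [-0.18,0.99,0.03,0,0,4.8,0],
    [-0.3,1.48,0.05,0,0,7.2,0],
    [-0.45,1.96,0.06,0,0,9.6,0],
    [-0.61,2.43,0.08,0,0,12,0],
  ],
)

```text
time: 16.23
position: [0.4821, 0.0085, 0.0714]
tool_rot: [-0.201, 0.98, -0.002, 0.002]
ft_force: [0.5, -13.2, -1.8]
grip_width: 0.0106
```

```bash
python3 -c "
from aim import *
stat();bar();avg(6)"
```

```text
t 16.23 pos [0.4821 0.0085 0.0714] baryaw 23.15 tip dist 0.0191 off -0.0133 F [  0.4747 -13.1742  -1.789 ] M [-2.0081 -0.1559 -1.0477] tau rxF 1.524 w/Mz 0.476 gw 0.010642372000605702
hand yaw 23.2 bar yaw 17.2 bar y at tcp mm -0.59 tip r 0.0195 ang tip 16.0 ang rim 16.6 ang tcp 16.8
avg tau 0.351 +- 0.039 F [  1.0863 -11.0716  -1.2789]
```

>>> apply_moves(
  series=[
    [-0.08,0.5,0.02,0,0,2.4,0],
    [-0.18,0.99,0.03,0,0,4.8,0],
    [-0.3,1.48,0.05,0,0,7.2,0],
    [-0.45,1.96,0.06,0,0,9.6,0],
    [-0.6,2.43,0.08,0,0,12,0],
  ],
)

```text
time: 17.0
position: [0.4774, 0.0335, 0.0704]
tool_rot: [-0.097, 0.995, -0.001, 0.002]
ft_force: [1.1, -12.7, -1.4]
grip_width: 0.0106
```

```bash
python3 -c "
from aim import *
stat();bar();avg(6)"
```

```text
t 17.0 pos [0.4774 0.0335 0.0704] baryaw 11.14 tip dist 0.019 off -0.0137 F [  1.0772 -12.6686  -1.4194] M [-2.0414 -0.1464 -1.0747] tau rxF 1.519 w/Mz 0.444 gw 0.010611597044281518
hand yaw 11.1 bar yaw 4.7 bar y at tcp mm -0.62 tip r 0.0194 ang tip 5.5 ang rim 5.1 ang tcp 4.6
avg tau 0.401 +- 0.063 F [  1.3302 -11.5884  -1.5382]
```

>>> apply_moves(
  series=[
    [-0.08,0.5,0.02,0,0,2.4,0],
    [-0.18,0.99,0.03,0,0,4.8,0],
    [-0.3,1.48,0.05,0,0,7.2,0],
    [-0.45,1.96,0.06,0,0,9.6,0],
    [-0.6,2.43,0.08,0,0,12,0],
  ],
)

```text
time: 17.77
position: [0.4775, 0.0585, 0.0695]
tool_rot: [0.008, 1.0, -0.001, 0.001]
ft_force: [-1.1, -14.5, -1.8]
grip_width: 0.0106
```

```bash
python3 -c "
from aim import *
stat();bar();avg(8)"
```

```text
t 17.77 pos [0.4775 0.0585 0.0695] baryaw -0.87 tip dist 0.0196 off -0.0136 F [ -1.1437 -14.5131  -1.829 ] M [-2.3534 -0.0265 -1.212 ] tau rxF 1.744 w/Mz 0.532 gw 0.010617234771385368
hand yaw -0.9 bar yaw -8.4 bar y at tcp mm -0.41 tip r 0.0198 ang tip -1.2 ang rim -4.7 ang tcp -7.4
avg tau 0.465 +- 0.064 F [  0.1571 -13.6073  -1.0773]
```

>>> apply_moves(
  series=[
    [-0.04,0.25,0.01,0,0,1.2,0],
    [-0.09,0.5,0.02,0,0,2.4,0],
    [-0.14,0.75,0.02,0,0,3.6,0],
    [-0.19,1.0,0.03,0,0,4.8,0],
    [-0.25,1.25,0.04,0,0,6,0],
  ],
)

```text
time: 18.63
position: [0.4795, 0.0706, 0.0689]
tool_rot: [0.06, 0.998, -0.001, 0.0]
ft_force: [-0.7, -16.4, -0.8]
grip_width: 0.0112
```

```bash
python3 -c "
from aim import *
stat();bar();avg(10)"
```

```text
t 18.63 pos [0.4795 0.0706 0.0689] baryaw -6.84 tip dist 0.02 off -0.0134 F [ -0.699  -16.3858  -0.8452] M [-2.5305  0.049  -1.3217] tau rxF 1.936 w/Mz 0.615 gw 0.011224926421939646
hand yaw -6.8 bar yaw -15.0 bar y at tcp mm -0.22 tip r 0.0201 ang tip -3.7 ang rim -9.2 ang tcp -13.3
avg tau 0.492 +- 0.062 F [ -0.4255 -14.7886  -1.3783]
```

>>> apply_moves(
  series=[
    [-0.04,0.25,0.01,0,0,1.2,0],
    [-0.09,0.5,0.02,0,0,2.4,0],
    [-0.14,0.75,0.02,0,0,3.6,0],
    [-0.19,1.0,0.03,0,0,4.8,0],
    [-0.25,1.25,0.04,0,0,6,0],
  ],
)

```text
time: 19.6
position: [0.4828, 0.0824, 0.0684]
tool_rot: [0.112, 0.994, -0.001, -0.0]
ft_force: [-0.4, -17.1, -0.7]
grip_width: 0.011
```

```bash
python3 -c "
from aim import *
stat();bar();avg(12)"
```

```text
t 19.6 pos [0.4828 0.0824 0.0684] baryaw -12.85 tip dist 0.0203 off -0.0131 F [ -0.4454 -17.1211  -0.6522] M [-2.8898  0.162  -1.424 ] tau rxF 1.964 w/Mz 0.54 gw 0.01100725422665306
hand yaw -12.9 bar yaw -22.1 bar y at tcp mm -0.26 tip r 0.0205 ang tip -3.2 ang rim -12.4 ang tcp -19.1
avg tau 0.516 +- 0.074 F [ -0.7105 -16.1716  -0.9194]
```

>>> apply_moves(
  series=[
    [-0.03,0.15,0.01,0,0,0,0],
    [-0.06,0.3,0.01,0,0,0,0],
    [-0.1,0.45,0.02,0,0,0,0],
    [-0.1,0.45,0.02,0,0,0,0],
  ],
)

```text
time: 20.58
position: [0.4837, 0.0871, 0.068]
tool_rot: [0.111, 0.994, -0.001, -0.002]
ft_force: [-2.1, -14.0, -1.7]
grip_width: 0.0114
```

```bash
python3 -c "
from aim import *
stat();bar();avg(10)"
```

```text
t 20.58 pos [0.4837 0.0871 0.068 ] baryaw -12.74 tip dist 0.0205 off -0.0181 F [ -2.1346 -14.0346  -1.6622] M [-2.2694  0.2584 -1.1609] tau rxF 1.677 w/Mz 0.516 gw 0.011353580717510654
hand yaw -12.7 bar yaw -24.7 bar y at tcp mm -0.21 tip r 0.0205 ang tip -4.0 ang rim -14.1 ang tcp -21.3
avg tau 0.494 +- 0.054 F [ -1.6728 -13.9584  -0.8476]
```

>>> apply_moves(
  series=[
    [-0.05,0.25,0.01,0,0,1.2,0],
    [-0.11,0.5,0.02,0,0,2.4,0],
    [-0.17,0.73,0.02,0,0,3.6,0],
    [-0.23,0.98,0.03,0,0,4.8,0],
    [-0.23,0.98,0.03,0,0,4.8,0],
  ],
)

```text
time: 21.55
position: [0.4877, 0.0959, 0.0676]
tool_rot: [0.153, 0.988, -0.002, -0.002]
ft_force: [-1.7, -15.9, -0.5]
grip_width: 0.0119
```

```bash
python3 -c "
from aim import *
stat();bar('pics/h9.png');avg(14);bar()"
```

```text
t 21.55 pos [0.4877 0.0959 0.0676] baryaw -17.58 tip dist 0.0205 off -0.0176 F [ -1.671  -15.9108  -0.4548] M [-2.6533  0.3213 -1.2681] tau rxF 1.82 w/Mz 0.551 gw 0.01193647749938584
hand yaw -17.6 bar yaw -31.2 bar y at tcp mm -0.35 tip r 0.0214 ang tip 0.9 ang rim -14.4 ang tcp -25.9
avg tau 0.569 +- 0.059 F [ -2.0442 -15.7112  -0.9836]
hand yaw -17.6 bar yaw -31.1 bar y at tcp mm -0.36 tip r 0.0214 ang tip 1.4 ang rim -14.1 ang tcp -25.8
```

>>> apply_moves(
  series=[
    [0.05,-0.3,0,0,0,0,0],
    [0.1,-0.6,0,0,0,0,0],
    [0.15,-0.9,0,0,0,0,0],
    [0.2,-1.1,0,0,0,0,0],
  ],
)

```text
time: 22.68
position: [0.4836, 0.0867, 0.0679]
tool_rot: [0.152, 0.988, -0.001, -0.0]
ft_force: [0.1, -8.8, -2.0]
grip_width: 0.0105
```

```bash
python3 -c "
from aim import *
stat();bar();avg(3)"
```

```text
t 22.68 pos [0.4836 0.0867 0.0679] baryaw -17.47 tip dist 0.0214 off -0.0078 F [ 0.1147 -8.7842 -2.0362] M [-1.3543 -0.0694 -0.6179] tau rxF 0.986 w/Mz 0.368 gw 0.010506431186947225
hand yaw -17.5 bar yaw -24.9 bar y at tcp mm -0.14 tip r 0.022 ang tip -3.4 ang rim -13.4 ang tcp -21.2
avg tau 0.274 +- 0.024 F [ 0.0871 -9.1949 -1.0767]
```

>>> apply_moves(
  series=[
    [0.05,-0.3,0,0,0,0,0],
    [0.1,-0.6,0,0,0,0,0],
    [0.15,-0.9,0,0,0,0,0],
    [0.2,-1.1,0,0,0,0,0],
  ],
)

```text
time: 23.22
position: [0.4784, 0.0786, 0.0679]
tool_rot: [0.15, 0.989, 0.0, -0.001]
ft_force: [1.6, -0.6, -0.3]
grip_width: 0.0107
```

```bash
python3 -c "
from aim import *
stat();bar();avg(3)"
```

```text
t 23.22 pos [0.4784 0.0786 0.0679] baryaw -17.31 tip dist 0.024 off 0.0012 F [ 1.5538 -0.6217 -0.3331] M [ 0.0587 -0.0492  0.004 ] tau rxF 0.018 w/Mz 0.022 gw 0.010745575902988806
hand yaw -17.3 bar yaw -20.0 bar y at tcp mm -0.09 tip r 0.0246 ang tip -3.3 ang rim -10.6 ang tcp -16.8
avg tau -0.003 +- 0.076 F [ 0.0261  0.031  -1.0656]
```

>>> apply_moves(
  series=[
    [0.5,-0.03,0,0,0,0,0],
    [1.2,-0.06,0,0,0,0,0],
    [2.2,-0.1,0,0,0,0,0],
    [3.5,-0.1,0,0,0,0,0],
    [5,-0.1,0,0,0,0,0],
  ],
)

```text
time: 23.83
position: [0.43, 0.0929, 0.0679]
tool_rot: [0.15, 0.989, 0.0, -0.0]
ft_force: [0.4, 0.9, -0.5]
grip_width: 0.0104
```

```bash
python3 -c "
from aim import *
stat();avg(2);bar();stat()
# rest: grip TCP was (.483,-.2924,.0477), tool yaw 11.4
print(aim((.45,-.05,.16),-5))"
```

```text
t 23.83 pos [0.43   0.0929 0.0679] baryaw -17.29 tip dist 0.0744 off 0.0018 F [ 0.3697  0.9082 -0.4506] M [0.0355 0.0306 0.0437] tau rxF -0.17 w/Mz -0.126 gw 0.010392487831096156
avg tau -0.05 +- 0.02 F [-2.704   1.2741 -1.5489]
hand yaw -17.2 bar yaw -19.9 bar y at tcp mm -0.02 tip r 0.0786 ang tip -12.3 ang rim -13.7 ang tcp -16.5
t 23.98 pos [0.4289 0.0931 0.0679] baryaw -17.23 tip dist 0.0757 off 0.0018 F [ 1.0625 -0.4462 -1.782 ] M [-0.0084  0.0257  0.0405] tau rxF 0.022 w/Mz 0.062 gw 0.010390181240635787
[ -6.23 -13.05  -9.22  -0.02  -0.15 -12.23]
```

>>> apply_moves(
  series=[
    [0,0,-3,0,0,0,0],
    [0,0,-6,0,0,0,0],
    [0,0,-9,0,0,0,0],
    [0,0,-9,0,0,0,0],
  ],
)

```text
time: 24.32
position: [0.4353, 0.0925, 0.1623]
tool_rot: [0.15, 0.989, 0.001, 0.006]
ft_force: [-0.1, -0.7, -1.2]
grip_width: 0.0103
```

>>> apply_moves(
  series=[
    [-1.7,-3.5,0,0,0,0,0],
    [-3.3,-7,0,0,0,0,0],
    [-5,-10.5,0,0,0,0,0],
    [-6.6,-14,0,0,0,0,0],
    [-8.3,-17.6,0,0,0,0,0],
  ],
)

```text
time: 24.73
position: [0.4583, -0.102, 0.1576]
tool_rot: [0.15, 0.989, -0.0, 0.0]
ft_force: [0.4, 0.4, -2.0]
grip_width: 0.0105
```

>>> apply_moves(
  series=[
    [-1.7,-3.5,0,0,0,0,0],
    [-3.3,-7,0,0,0,0,0],
    [-5,-10.5,0,0,0,0,0],
    [-6.6,-14,0,0,0,0,0],
    [-8.3,-17.6,0,0,0,0,0],
  ],
)

```text
time: 25.15
position: [0.4849, -0.2951, 0.1572]
tool_rot: [0.151, 0.989, 0.0, -0.0]
ft_force: [1.0, -0.7, -0.6]
grip_width: 0.0103
```

>>> apply_moves(
  series=[
    [0,0,0,0,0,-6.3,0],
    [0,0,0,0,0,-12.6,0],
    [0,0,0,0,0,-18.9,0],
    [0,0,0,0,0,-25.1,0],
    [0,0,0,0,0,-31.3,0],
  ],
)

```text
time: 25.57
position: [0.485, -0.2934, 0.157]
tool_rot: [-0.124, 0.992, 0.0, -0.0]
ft_force: [0.9, -0.4, -1.2]
grip_width: 0.0104
```

```bash
python3 -c "
from aim import *
robot.camera('wrist');robot.camera('wrist');stat();inhand('pics/r1.png')
im=cv2.imread('pics/r1.png')
cv2.imwrite('pics/r1b.png',cv2.resize(im[40:280,110:390],(700,600)))
print(aim((.483,-.2924,.1),14.1))"
```

```text
t 25.67 pos [ 0.485  -0.2932  0.1572] baryaw 13.97 tip dist 0.09 off 0.2994 F [ 0.2465  0.9088 -1.6576] M [ 0.0749 -0.0112  0.0391] tau rxF -0.018 w/Mz 0.021 gw 0.010338565899525032
[(np.float64(257.0), 115, 17), (np.float64(257.0), 120, 29), (np.float64(257.0), 125, 37), (np.float64(257.5), 130, 38), (np.float64(257.0), 135, 37), (np.float64(257.5), 140, 34), (np.float64(257.0), 145, 27), (np.float64(256.5), 150, 24), (np.float64(256.5), 155, 24), (np.float64(255.5), 160, 24), (np.float64(255.5), 165, 24), (np.float64(255.5), 170, 24), (np.float64(255.0), 175, 23), (np.float64(254.0), 180, 23), (np.float64(254.0), 185, 23), (np.float64(253.5), 190, 22), (np.float64(253.5), 195, 22), (np.float64(253.5), 200, 22), (np.float64(253.0), 205, 21), (np.float64(252.5), 210, 22), (np.float64(252.5), 215, 22), (np.float64(252.5), 220, 22)]
[[76.8, 3.1, 17.0], [74.3, 3.1, 29.0], [71.9, 3.1, 37.0], [69.5, 3.4, 38.0], [67.0, 3.2, 37.0], [64.6, 3.4, 34.0], [62.1, 3.2, 27.0], [59.6, 2.9, 24.0], [57.1, 3.0, 24.0], [54.7, 2.5, 24.0], [52.2, 2.5, 24.0], [49.6, 2.5, 24.0], [47.1, 2.3, 23.0], [44.6, 1.8, 23.0], [42.0, 1.8, 23.0], [39.4, 1.5, 22.0], [36.8, 1.5, 22.0], [34.2, 1.6, 22.0], [31.5, 1.3, 21.0], [28.8, 1.1, 22.0], [26.1, 1.1, 22.0], [23.4, 1.1, 22.0]]
[ 0.18  0.11  5.73  0.02 -0.01 -0.26]
```

View pics/r1b.png

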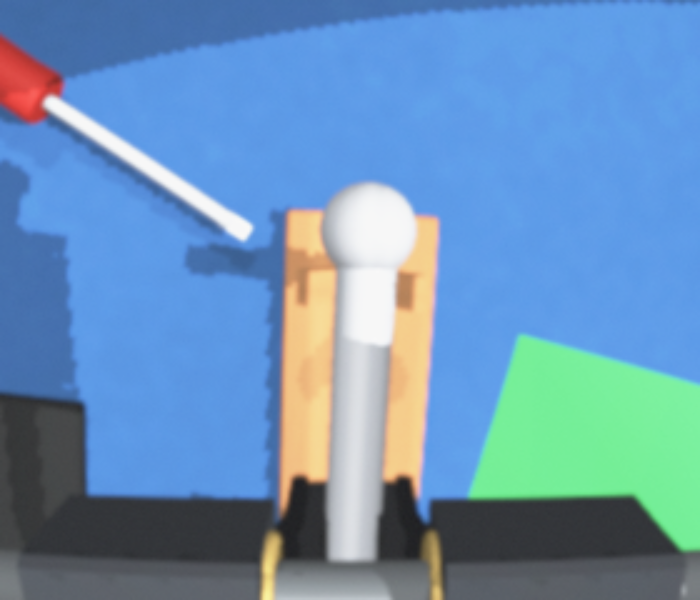

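>>> apply_moves(
  series=[
    [0.2,0.1,3,0,0,0,0],
    [0.2,0.1,6,0,0,0,0],
    [0.2,0.1,8,0,0,0,0],
    [0.2,0.1,9.2,0,0,0,0],
    [0.2,0.1,9.2,0,0,0,0],
  ],
)

```text
time: 26.13
position: [0.4815, -0.2913, 0.0632]
tool_rot: [-0.121, 0.993, 0.002, -0.002]
ft_force: [0.1, 0.9, -1.4]
grip_width: 0.0103
```

```bash
python3 -c "
from aim import *
stat();print(aim((.483,-.2924,.048),14))"
```

```text
t 26.13 pos [ 0.4815 -0.2913  0.0632] baryaw 13.9 tip dist 0.0928 off 0.2969 F [ 0.0652  0.8944 -1.4362] M [0.0376 0.0004 0.0055] tau rxF -0.081 w/Mz -0.076 gw 0.01029716735370782
[-0.12 -0.15  1.52  0.26 -0.17 -0.1 ]
```

>>> apply_moves(
  series=[
    [-0.1,-0.1,0.5,0,0,0,0],
    [-0.1,-0.1,1.0,0,0,0,0],
    [-0.1,-0.1,1.35,0,0,0,0],
    [-0.1,-0.1,1.5,0,0,0,0],
    [-0.1,-0.1,1.5,0,0,0,0],
  ],
)

```text
time: 26.55
position: [0.4842, -0.2932, 0.0512]
tool_rot: [-0.122, 0.993, -0.0, 0.0]
ft_force: [-0.4, -0.1, -2.3]
grip_width: 0.0105
```

```bash
python3 -c "
from aim import *
avg(2);stat()"
```

```text
avg tau -0.023 +- 0.017 F [-0.0657 -0.0528 -1.2185]
t 26.65 pos [ 0.4842 -0.2933  0.0514] baryaw 14.0 tip dist 0.0909 off 0.2991 F [-0.2166 -0.0378 -0.8295] M [0.0468 0.0297 0.0289] tau rxF -0.069 w/Mz -0.04 gw 0.010650998385018928
```

>>> apply_moves(
  series=[
    [0,0,0.15,0,0,0,0],
    [0,0,0.3,0,0,0,0],
    [0,0,0.35,0,0,0,0],
    [0,0,0.35,0,0,0,0],
  ],
)

```text
time: 26.98
position: [0.4842, -0.293, 0.0484]
tool_rot: [-0.122, 0.993, -0.0, 0.0]
ft_force: [-1.2, 1.1, 6.2]
grip_width: 0.0104
```

```bash
python3 -c "
from aim import *
avg(2);stat()"
```

```text
avg tau -0.346 +- 0.032 F [-0.4689  1.4712  5.2388]
t 27.08 pos [ 0.4842 -0.293   0.0484] baryaw 14.0 tip dist 0.0908 off 0.2989 F [-0.5147  1.1102  5.2739] M [ 0.2358  0.192  -0.0162] tau rxF -0.298 w/Mz -0.314 gw 0.010410608560304572
```

>>> apply_moves(
  series=[
    [0,0,-0.05,0,0,0,0.2],
    [0,0,-0.1,0,0,0,0.4],
    [0,0,-0.1,0,0,0,0.5],
    [0,0,-0.1,0,0,0,0.5],
    [0,0,-0.1,0,0,0,0.5],
  ],
  newtons=20,
)

```text
time: 27.5
position: [0.484, -0.2932, 0.0483]
tool_rot: [-0.122, 0.993, -0.0, -0.0]
ft_force: [0.7, -0.6, 0.8]
grip_width: 0.0363
```

>>> apply_moves(
  series=[
    [0,0,0,0,0,0,0.5],
    [0,0,-1,0,0,0,0.5],
    [0,0,-3,0,0,0,0.5],
    [0,0,-6,0,0,0,0.5],
    [0,0,-9,0,0,0,0.5],
  ],
)

```text
time: 27.92
position: [0.4834, -0.2926, 0.1392]
tool_rot: [-0.122, 0.993, 0.001, -0.001]
ft_force: [1.4, -0.9, -0.2]
grip_width: 0.0434
```

>>> apply_moves(
  series=[
    [0,0,-2,0,0,0,0.5],
    [0,0,-2,0,0,0,0.5],
    [0,0,-2,0,0,0,0.5],
    [0,0,-2,0,0,0,0.5],
  ],
)

```text
time: 28.25
position: [0.4835, -0.2927, 0.1583]
tool_rot: [-0.122, 0.993, 0.0, -0.0]
ft_force: [-0.1, -0.2, -1.1]
grip_width: 0.0435
```

Run:
```python
from aim import *
robot.camera("wrist");stat()
p=robot.camera_params("wrist");im=robot.camera("wrist")[:,:,::-1].copy();cv2.imwrite("pics/f1.png",im)
h=cv2.cvtColor(im,cv2.COLOR_BGR2HSV);pts=[]
for v in range(100,260,4):
    u=np.nonzero((h[v,215:290,1]<50)&(h[v,215:290,2]>130))[0]+215
    if len(u)>4:
        w=max(np.split(u,np.nonzero(np.diff(u)>1)[0]+1),key=len);pts.append(((w[0]+w[-1])/2,v,len(w)))
print([(float(a),b,int(c)) for a,b,c in pts])
q=np.array(pts);X=onz(p,q[:,:2],.045,True)
k=(q[:,2]<20)&(q[:,2]>8);f=np.polyfit(X[k,0],X[k,1],1);print("yaw",np.degrees(np.arctan(f[0])),"resid",np.abs(np.polyval(f,X[k,0])-X[k,1]).max(),"y at .4166/.50",np.polyval(f,[.4166,.5]))
b=X[np.argsort(-q[:,2])[:3]].mean(0);print("ball",b)
# orange rest: minimal rectangle of base (z=.008)
m=((h[...,0]<25)&(h[...,1]>70)&(h[...,2]>120)).astype(np.uint8);m[265:]=0
n,l,st,_=cv2.connectedComponentsWithStats(m);i=1+np.argmax(st[1:,4]);print(st[i])
ys,xs=np.nonzero(l==i);Y=onz(p,np.c_[xs,ys],.008,True)[:,:2];r=cv2.minAreaRect((Y*1000).astype(np.float32));print("rest rect mm",r)
for v in (130,150,180,210,240):
    u=np.nonzero(l[v]==i)[0]
    if len(u):print(v,onz(p,[(u[0],v),(u[-1],v)],.008,True)[:,:2].tolist())
```

```text
t 28.3 pos [ 0.4832 -0.2925  0.1576] baryaw 14.0 tip dist 0.0918 off 0.2981 F [-0.478   1.0403  0.497 ] M [ 0.0578  0.0424 -0.0634] tau rxF -0.278 w/Mz -0.342 gw 0.04364728942408204
[(254.5, 116, 10), (254.5, 120, 18), (254.0, 124, 21), (254.5, 128, 22), (254.5, 132, 16), (254.0, 136, 13), (253.5, 140, 14), (253.5, 144, 14), (253.0, 148, 15), (253.0, 152, 15), (253.0, 156, 15), (252.5, 160, 14), (252.5, 164, 14), (252.5, 168, 14), (252.0, 172, 13), (252.0, 176, 13), (251.5, 180, 14), (251.5, 184, 14), (251.5, 188, 14), (251.0, 192, 13), (251.0, 196, 13), (251.0, 200, 13), (250.5, 204, 14), (250.0, 208, 13), (250.0, 212, 13), (250.0, 216, 13), (250.0, 220, 13), (250.0, 224, 13), (249.0, 228, 13), (249.0, 232, 13), (249.0, 236, 13), (249.0, 240, 13), (248.5, 244, 12), (248.0, 248, 13), (248.0, 252, 13), (248.0, 256, 13)]
yaw 11.355806130857465 resid 0.00044003591949060006 y at .4166/.50 [-0.3055 -0.2888]
ball [ 0.4146 -0.306   0.045 ]
[ 221  126   26  139 3096]
rest rect mm ((494.9249572753906, -308.2525634765625), (149.7588653564453, 23.244115829467773), 11.38044548034668)
130 [[0.4280869793228534, -0.3326150509839845], [0.42350776797872003, -0.31360478551620996]]
150 [[0.44761282023697163, -0.3290141553875618], [0.44247661531207216, -0.3079087745842771]]
180 [[0.4774483450666011, -0.3231705931949647], [0.47213121508344347, -0.3016400319095628]]
210 [[0.5086756284153431, -0.3172625380298606], [0.5031182889127546, -0.2951395204863409]]
240 [[0.5418159279244172, -0.3101109565944833], [0.5362167002400449, -0.2882479507286046]]
```

```bash
python3 -c "
from rig import robot
print(robot.hand_in())"
```

```text
the job is handed in; nothing more can be done
None
```

I screwed the collar down in two strokes with the bar. The first stroke turned it about 68°, then I moved the bar to the next hole and turned it about 48° more. The bar is back in its rest, and I handed the job in at about 28 s.

**Clamping:** The last paused torque averaged 0.57 N m, and free running averaged about 0.38 N m, so the turning had stiffened by about 1.5 times. That should put the plate's press at roughly 50–70 N, but I worked it out from the torque figures you gave and did not measure it. I unloaded the bar step by step and saw no clear reverse torque, so the collar should not have turned back. I did not look at it again afterwards.

**Bar:** A final wrist view put it 11.36° in yaw, against 11.38° for the rest. It lies on the same line as at the start, shifted about 3 mm along its length. The gripper is open and clear above it.

**Checks that disagreed:**
- **Torque noise:** Single readings scattered by about 0.06 N m. One paused reading at the end of the first stroke gave 0.45 N m, but readings after I re-entered the next hole fell back to 0.35–0.40. I took it as a false rise.
- **Bar movement in the gripper:** The bar tilted by up to 13.6° in the pads under load and kept about 2.7° of that. During one small push the side force fell while the bar tilted further. I therefore relied on the torque about the press axis and pushed a little further to confirm the stiffening.

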